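Change over the glue-curing plate behind its guarded switch

TASK

Before touching any of the bars, switch the warming plate off: lift the red guard fully, throw the toggle to the off side (black dot) and lower the guard right down again. Then move the dark finished bar from the plate to the cork board and lay each pale freshly glued bar, lengthwise and flat, inside a blue-outlined bay of its own on the plate, gripping the pale bars gently (no more than about 40 N) because their glue is wet. When all are loaded, lift the guard again, throw the toggle to on (green dot) and lower the guard; leave the tape measure and screwdriver where they are.

Things in the scene. Friction and masses are not known exactly. Their poses are not given: they have to be found in the camera images.
- plate: flat warming plate, 150 x 266 x 12 mm, fixed, bare metal top with three blue-outlined bays side by side; origin at the centre of its underside, x front to back (along the bays), y across them to the left, z up
- bay_1 (a point): centre of the left bay on the plate's top face (12 mm above the table); x along the bay. The outline is 128 mm long and 42 mm wide; the bays are 91 mm apart along y
- bay_2 (a point): the same for the middle bay
- bay_3 (a point): the same for the right bay
- cork_board: flat cork cooling board, 150 (x) x 84 (y) x 8 mm, fixed; origin at the centre of its underside
- cork_top (a point): centre of the cork board's top face, 8 mm above the table
- switch_box: grey switch box, fixed, 110 (x) x 92 (y) x 20 mm high, with a red hinged guard on top; origin at the centre of its underside, its front looks along its -x, y to its left, z up. Box and cork board stand on opposite sides of the plate, either way round. On the panel a green dot marks the toggle's on side (+y), a black dot its off side (-y)
- guard (a joint): red guard, a hollow cap 82 x 76 x 38 mm over the toggle, hinged along the box's y axis at its back edge: 0 = shut, grows as the front is lifted, 2.1 = stop, past upright. Its hinge is stiff (about 0.05 N m): it stays at any angle where it is left. The toggle can be reached from above with the guard beyond about 1.6
- guard_hinge (a point): mid point of the guard's hinge axis, 24 mm above the table
- guard_knob (a point): centre of the black pull on the guard's front: a disc of radius 10 mm and 14 mm thick whose flat faces look along the box's +y and -y, on a stem 10 mm thick, 27 mm in front of the guard's front wall (42 mm above the table when shut). It is 109 mm in front of and 18 mm above the hinge axis when shut. Pinched by its flat faces it can turn between the fingers as the guard swings
- toggle (a joint): steel toggle lever on the box's panel, pivot at the box's origin 20 mm above the table, swings along the box's y: 0 = off (leans 0.4 rad to -y), 0.8 = on (leans 0.4 rad to +y); it stays where it is left and needs about 1 N at the tip
- toggle_tip (a point): centre of the toggle's round head, radius 7 mm, 29 mm from the pivot (47 mm above the table at either end of its swing, 11 mm to the side of the middle)
- cured: finished bar, dark wood with a pale middle layer, 110 x 24 x 24 mm, 60 g; origin at its centre, x along its length. It starts lying on the plate, anywhere across it
- fresh_1: freshly glued bar, pale wood with a dark middle layer and yellow glue lines, 110 x 24 x 24 mm, 60 g; origin at its centre, x along its length; any long face may lie down. Two or all three of these bars are present, on the table in front of the plate, lying roughly front to back
- fresh_2: freshly glued bar, pale wood with a dark middle layer and yellow glue lines, 110 x 24 x 24 mm, 60 g; origin at its centre, x along its length; any long face may lie down. Two or all three of these bars are present, on the table in front of the plate, lying roughly front to back
- fresh_3: freshly glued bar, pale wood with a dark middle layer and yellow glue lines, 110 x 24 x 24 mm, 60 g; origin at its centre, x along its length; any long face may lie down. Two or all three of these bars are present, on the table in front of the plate, lying roughly front to back
- tape_measure: yellow tape measure, bystander, 62 x 91 x 64 mm, near the front edge of the table; origin at the centre of its underside
- screwdriver: red screwdriver, bystander, 180 mm long, near the front edge; origin at the centre of its underside

How it is judged:
By the outcome, as a careful person would: the job done as asked, in the order asked, and still so for the second after the job is handed in, with the robot touching nothing.
Of fresh_1, fresh_2, fresh_3 only 2 to 3 are there at a start; the rules pass over those that are not, and their reading is None.
At some moment in a run one of fresh_1, fresh_2, fresh_3, cured may be knocked a few centimetres aside while the robot is not near it.
Once in a run the grip may slacken for a moment while it holds something.
It also fails if it takes over 210 s, if anything falls off the work surface, if the arm or the gripper's body presses on something with over 40 N, if the wrist force passes 120 N, or if a joint passes its speed limit or range.

ROBOT

A 6-joint arm with a two-finger parallel gripper is mounted at the origin on a cart in front of the work surface, level with it; the furniture and walls round the work are solid. World frame = base frame: x ahead of the robot, y to its left, z up, the work surface at z = 0. Lengths are in m, angles in rad, forces in N, time in s.
With the tool pointing down it reaches from about 0.375 to 0.975 m from the base axis. Payload 3.8 kg.
Tool frame: the origin (TCP) lies midway between the tips of the shut fingers; the grasp point (between the pads) lies 19 mm behind it; z points along the fingers, y is the direction in which the jaws open and shut (so a half turn about z gives the same grasp; the last joint's range is limited). The gripper opens to 85 mm and grips with 20 to 120 N. Pads are 22 mm wide; open, the fingers measure 114 mm over their backs; the gripper's body (76 mm by 85 mm) begins 54 mm behind the grasp point. The pads swing forward as they close: fully open they stand 13 mm farther back than shut.
Start: joints at [1.181, 0.264, 1.604, -0, 1.274, -0.037], TCP at [0.233, 0.633, 0.231] pointing down, gripper open.
Joint ranges: [-2.63, 2.63], [-0.94, 2.18], [0.31, 2.57], [-1.31, 4.45], [0, 2.66], [-2.55, 2.55]. Speed limits (rad/s): [2.57, 2.57, 3.14, 3.14, 3.14, 3.14].

INTERFACE

Orientations are given as a rotation vector (axis times angle).
In Python, from workcell import bot gives the robot as it stands.
- The arm moves only by the tool arm_command, never from a script. Its argument "targets" is text: rows parted by semicolons, each of 7 numbers parted by spaces: the shift along the tool's x, y, z in mm, then the turn, a rotation vector about the tool's x, y, z in degrees, then the opening, from 0 (shut) to 1 (fully open). A call has 1 to 10 rows; each row is the pose to reach, as a shift and turn from the pose commanded when the call began, along the tool's axes at that moment; what a row does not reach only later rows make up. A row lasts 1/12 s, in which the tool goes at most 41.7 mm and 7.16 degrees, less where a joint would pass 70% of its speed; a pose out of reach is approached as far as the arm can. A call with a gripper value outside its range is refused whole. The fingers move at their own pace and stop on an object; "newtons" is the grip in N (left out, the last holds). Time passes only in rows, so rows that repeat a pose let the fingers close. It gives the time, the measured TCP pose, the force and the opening at its end, in the units of the state.
- bot.read_state(): the state, without advancing time (a new reading comes with each control period).
- bot.read_camera(name): name is "side" or "top" or "wrist"; returns (picture, depth): 480x640x3 uint8, blue, green, red; 480x640 float32, m along the optical axis (not along the pixel's ray), 0 where there is no reading.
- bot.camera_params(name): a dict with "fov_y" (degrees; the focal length in pixels is half the picture's height over the tangent of half this angle, whatever the lens; pixels are square), "cx", "cy" (the principal point, pixels), "k1" (the pictures are not rectified: a ray, as slopes to the right and down, at radius r is drawn at 1 + k1 r^2 times it, then the intrinsics apply), "xyz" and "rotation" of the camera in the world; the wrist camera has in their place "T_tool_cam" (4x4, takes a point from camera to tool coordinates, whose origin is the TCP and whose axes are the flange's). Camera axes: x right, y up, looking along -z (the intrinsics and any distortion apply to the point x, -y, -z); pixel columns grow to the right and rows downward; lengths in m; the calibration is good to about 2 mm. A picture is of the moment at which its call begins: read the wrist's pose just before it. camera_params takes no time and is no camera call.
- bot.finish_job(): hands the job in, once; it reports no verdict.
The state is a dict: "time": time; "q": joint angles; "joint_vel": joint speeds; "joint_torque": joint torques, N m; "tool_pos": TCP position; "tcp_rot": TCP orientation; "wrist_force": force on the tool from outside, world axes, zero at the start; "torque": the same for the moment, N m; "width": opening from 0.0 (shut) to 1.0 (fully open).
Only numpy, scipy, OpenCV 4.12 (cv2) and the standard library are available. Lean on these libraries where they do the work, as an engineer would, in place of code of your own. Each camera call takes 0.05 s, during which the arm holds its last target.

## Working session

There is one attempt and no reset: what is moved stays moved. The work goes in short steps, Python scripts to look and compute and a tool call to move; the robot and the scene stay as the last step left them, time stands still between calls to the robot, and variables do not carry over. Pictures are saved under pics/ and viewed, and the job is handed in when it is done.

Besides the shell and the picture viewer there is one more tool, called after ">>>" by a JSON object that holds its "op" and its "data", one argument or row to a line. arm_command: Moves the arm, as the interface text tells. Its arguments: {"type":"object","properties":{"targets":{"type":"string"},"newtons":{"type":"number"}},"required":["targets"]}

```bash
ls; mkdir -p pics; cat > h.py <<'E'
import numpy as np, cv2
from scipy.spatial.transform import Rotation as R
from workcell import bot
def cam(name, fn=None):
    s=bot.read_state(); im,d=bot.read_camera(name); p=bot.camera_params(name)
    if name=='wrist':
        T=np.eye(4);T[:3,:3]=R.from_rotvec(s['tcp_rot']).as_matrix();T[:3,3]=s['tool_pos'];T=T@np.array(p['T_tool_cam'])
    else:
        T=np.eye(4);r=np.array(p['rotation'])
        T[:3,:3]=r if r.shape==(3,3) else R.from_rotvec(r).as_matrix();T[:3,3]=p['xyz']
    f=240/np.tan(np.radians(p['fov_y'])/2)
    c=dict(T=T,f=f,cx=p['cx'],cy=p['cy'],k1=p['k1'])
    if fn: cv2.imwrite('pics/'+fn,im)
    return im,d,c
def slopes(c,uv):
    uv=np.atleast_2d(np.asarray(uv,float)); K=np.array([[c['f'],0,c['cx']],[0,c['f'],c['cy']],[0,0,1]])
    return cv2.undistortPointsIter(uv.reshape(-1,1,2),K,np.array([c['k1'],0,0,0,0]),None,None,(3,50,1e-10)).reshape(-1,2)
def plane(c,uv,z):
    s=slopes(c,uv); d=np.c_[s[:,0],-s[:,1],-np.ones(len(s))]@c['T'][:3,:3].T; o=c['T'][:3,3]
    t=(z-o[2])/d[:,2]; return o+t[:,None]*d
def depthpts(c,uv,d):
    s=slopes(c,uv); return (np.c_[s[:,0],-s[:,1],-np.ones(len(s))]*np.asarray(d)[:,None])@c['T'][:3,:3].T+c['T'][:3,3]
def proj(c,P):
    P=np.atleast_2d(P); q=(P-c['T'][:3,3])@c['T'][:3,:3]; s=np.c_[q[:,0]/-q[:,2],-q[:,1]/-q[:,2]]
    s=s*(1+c['k1']*(s**2).sum(1))[:,None]; return s*c['f']+[c['cx'],c['cy']]
E
python3 - <<'E'
from h import *
print(bot.read_state())
for n in ('side','top','wrist'):
    im,d,c=cam(n,n+'0.png'); print(n,bot.camera_params(n),(d>0).mean(),np.median(d))
E
```

```text
pics
{'time': 0.0, 'q': array([ 1.18113028e+00,  2.64780792e-01,  1.60539736e+00, -7.94367739e-06,
        1.27370570e+00, -3.69338732e-02]), 'joint_vel': array([-1.76169173e-03, -1.35984199e-05, -9.77737815e-04,  1.11899326e-04,
       -4.23476430e-04, -9.87013062e-04]), 'joint_torque': array([ 9.44313615e-04, -5.15118706e+01, -3.67313719e+01,  1.34816801e-04,
        1.27241638e-02, -7.62197004e-06]), 'tool_pos': array([0.23292979, 0.63274218, 0.2299308 ]), 'tcp_rot': array([-0.55111473, -3.09238807,  0.00351942]), 'wrist_force': array([-0.42412905,  0.05108182, -0.78415784]), 'torque': array([-0.0099168 ,  0.01021   ,  0.01865914]), 'width': 0.9985349526589293}
side {'fov_y': 46.96656455386189, 'cx': 312.3011855325383, 'cy': 247.5363837251498, 'k1': 0.002082009864466936, 'xyz': array([ 0.45473876, -0.93621715,  0.71469423]), 'rotation': array([ 0.92869035, -0.02090258,  0.01464979])} 0.9949609375 1.1915612
top {'fov_y': 54.13476911577338, 'cx': 306.94596599589875, 'cy': 241.4517855330659, 'k1': -0.05459953052622215, 'xyz': array([ 0.3757509 , -0.0362461 ,  0.90324292]), 'rotation': array([ 0.06510846, -0.10306475, -1.59481549])} 0.9962337239583333 0.93176067
wrist {'fov_y': 60.33158435767618, 'cx': 324.1933481100903, 'cy': 240.6160225326104, 'k1': -0.07797415448210122, 'T_tool_cam': array([[-7.19744677e-04,  9.44665665e-01,  3.28033935e-01,
         8.48682516e-02],
       [ 9.99999717e-01,  6.08538595e-04,  4.41658444e-04,
        -7.49499086e-04],
       [ 2.17598259e-04,  3.28034160e-01, -9.44665836e-01,
        -1.42789744e-01],
       [ 0.00000000e+00,  0.00000000e+00,  0.00000000e+00,
         1.00000000e+00]])} 0.9959537760416667 1.0001419
```

View pics/top0.png

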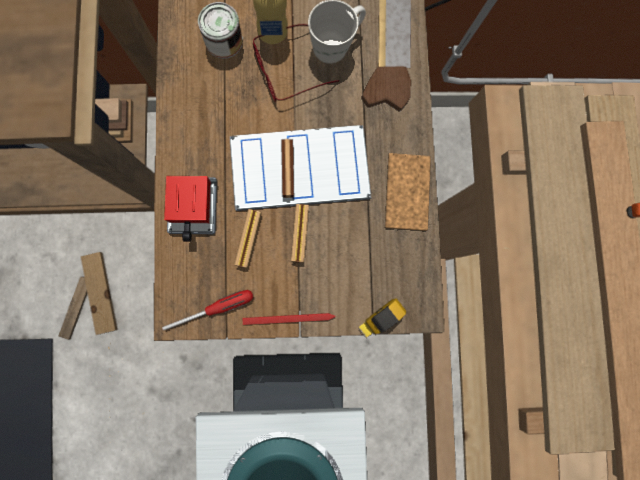

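View pics/side0.png

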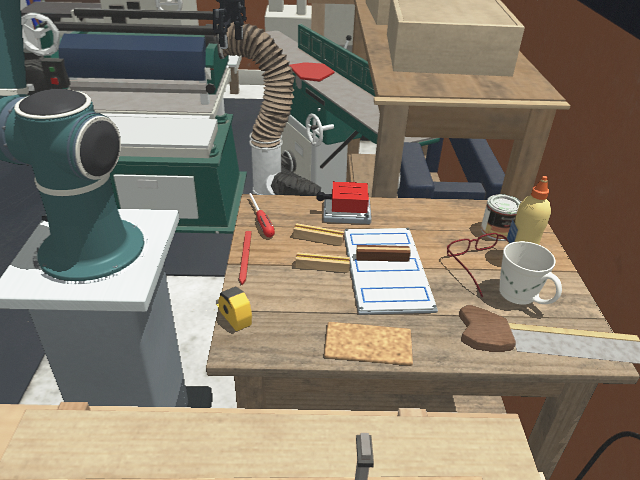

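The top view shows the guard (187,200) with its knob (187,235), two pale bars at (248,238) and (300,234), the dark bar (288,170), the cork (408,190) and the plate (300,165). Next I'll measure them.

```bash
cat >> h.py <<'E'
def blobs(mask,mn=60):
    n,l,st,ce=cv2.connectedComponentsWithStats(mask.astype(np.uint8)); out=[]
    for i in range(1,n):
        if st[i,4]>=mn:
            cs,_=cv2.findContours((l==i).astype(np.uint8),cv2.RETR_EXTERNAL,cv2.CHAIN_APPROX_NONE); out.append((st[i,4],ce[i],max(cs,key=len).reshape(-1,2),l==i))
    return sorted(out,key=lambda t:-t[0])
def rect(c,cont,z):
    P=plane(c,cont,z)[:,:2]; (x,y),(w,h),a=cv2.minAreaRect((P*1000).astype(np.float32))
    if w<h: w,h,a=h,w,a+90
    a=(a+90)%180-90
    return round(x),round(y),round(w),round(h),round(a,1)   # mm, long axis angle deg
def hsv(im): return cv2.cvtColor(im,cv2.COLOR_BGR2HSV)
E
python3 - <<'E'
from h import *
im,d,c=cam('top'); H=hsv(im); h,s,v=[H[...,i].astype(int) for i in range(3)]
roi=np.zeros(h.shape,bool); roi[100:335,160:435]=1
for n,m,z in (('white',(s<60)&(v>170),.012),('blue',(h>95)&(h<130)&(s>80)&(v>80),.012),('red',((h<6)|(h>174))&(s>190),.06),('yellow',(h>18)&(h<28)&(s>80)&(v>150),.024)):
    for a,ce,co,_ in blobs(m&roi,50): print(n,a,ce.round(),rect(c,co,z))
cv2.imwrite('pics/topz.png',cv2.resize(im[110:280,155:440],None,fx=2.8,fy=2.8,interpolation=cv2.INTER_CUBIC))
im,d,c=cam('side')
cv2.imwrite('pics/sidez.png',cv2.resize(im[160:370,220:450],None,fx=2.8,fy=2.8,interpolation=cv2.INTER_CUBIC))
E
```

```text
white 5163 [300. 166.] (619, -49, 262, 146, -86.2)
white 1078 [253. 170.] (613, 42, 120, 35, 3.9)
white 1055 [346. 162.] (625, -139, 120, 35, 3.9)
white 917 [301. 167.] (619, -50, 120, 35, 4.9)
white 102 [183. 320.] (329, 176, 83, 4, -70.4)
blue 254 [346. 164.] (625, -140, 127, 41, 3.9)
blue 236 [253. 172.] (613, 42, 127, 41, 3.9)
blue 157 [305. 167.] (619, -50, 127, 39, 4.6)
red 148 [205. 205.] (541, 124, 85, 36, -25.4)
red 116 [236. 298.] (361, 85, 87, 21, -73.0)
yellow 188 [397. 309.] (338, -223, 33, 20, 35.1)
yellow 102 [297. 232.] (488, -41, 103, 4, -6.6)
yellow 100 [245. 237.] (481, 58, 105, 3, -14.7)
yellow 99 [302. 233.] (487, -49, 105, 3, -6.2)
yellow 96 [249. 239.] (478, 50, 103, 3, -14.8)
yellow 79 [364. 329.] (303, -162, 25, 12, 43.4)
```

View pics/topz.png

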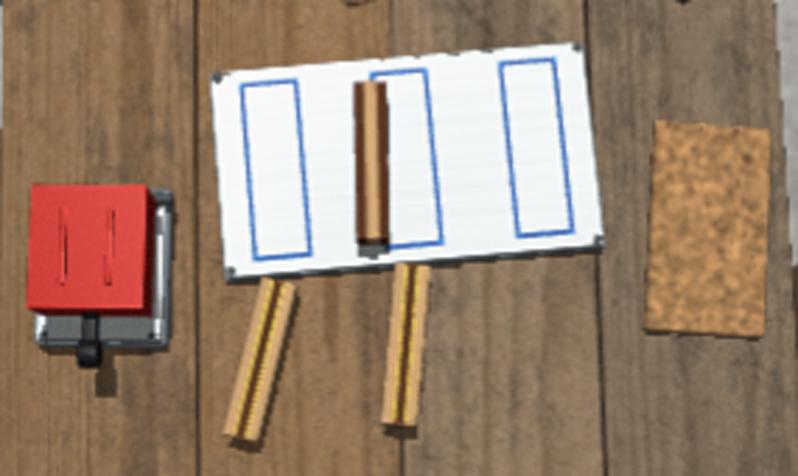

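View pics/sidez.png

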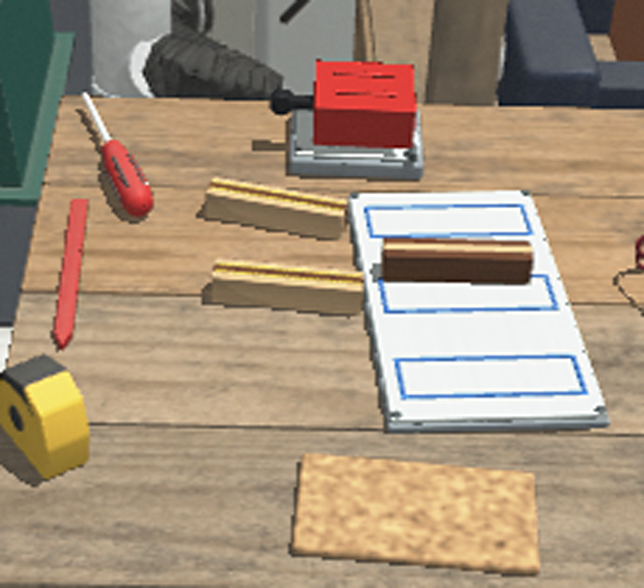

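The zooms show the shut guard at zoom (90,245) with its knob at (88,345), and both pale bars lying with their glue lines up. I'll work out the box pose, the knob and the dark bar from depth and both views.

```bash
python3 - <<'E'
from h import *
im,d,c=cam('top'); H=hsv(im); h,s,v=[H[...,i].astype(int) for i in range(3)]
vv,uu=np.mgrid[115:260,158:232]; uv=np.c_[uu.ravel(),vv.ravel()]
P=depthpts(c,uv,d[uv[:,1],uv[:,0]])*1000
hh=h[uv[:,1],uv[:,0]];ss=s[uv[:,1],uv[:,0]];v2=v[uv[:,1],uv[:,0]]
red=((hh<8)|(hh>172))&(ss>150)
top=red&(P[:,2]>50)
print('guard top z',np.percentile(P[top,2],[5,50,95]), cv2.minAreaRect(P[top,:2].astype(np.float32)))
pan=(P[:,2]>12)&(P[:,2]<28)&(ss<90); print('panel',pan.sum(),np.median(P[pan,2]),P[pan].min(0),P[pan].max(0))
allb=(P[:,2]>12)&(P[:,1]>60); print('all',cv2.minAreaRect(P[allb&(P[:,2]<28),:2].astype(np.float32)))
k=(v2<70)&(P[:,2]>25)&(P[:,0]<500); print('knob',k.sum(),P[k].mean(0),P[k].min(0),P[k].max(0), uv[k].mean(0))
t=plane(c,[[155+x/2.8,110+y/2.8] for x,y in [(172,190),(165,347),(37,345)]],.020)*1000; print('corners',t.round())
# cured
vv,uu=np.mgrid[120:220,225:380]; uv=np.c_[uu.ravel(),vv.ravel()]
P=depthpts(c,uv,d[uv[:,1],uv[:,0]])*1000
q=(P[:,2]>28); print('cured',q.sum(),np.median(P[q,2]),cv2.minAreaRect(P[q,:2].astype(np.float32)))
vv,uu=np.mgrid[205:275,225:320]; uv=np.c_[uu.ravel(),vv.ravel()]
P=depthpts(c,uv,d[uv[:,1],uv[:,0]])*1000
for lo,hi in((0,150),(-110,10)):
  q=(P[:,2]>16)&(P[:,2]<35)&(P[:,1]>(20 if lo==0 else -110))&(P[:,1]<(110 if lo==0 else 0)); print('fresh',q.sum(),np.median(P[q,2]),cv2.minAreaRect(P[q,:2].astype(np.float32)))
# cork
vv,uu=np.mgrid[140:240,375:440]; uv=np.c_[uu.ravel(),vv.ravel()]
hh=h[uv[:,1],uv[:,0]];ss=s[uv[:,1],uv[:,0]];v2=v[uv[:,1],uv[:,0]]
m=(h>8)&(h<22)&(s>100)&(v>140);m[:, :380]=0;m[:140]=0;m[240:]=0
for a,ce,co,_ in blobs(cv2.morphologyEx(m.astype(np.uint8),cv2.MORPH_CLOSE,np.ones((5,5))),300): print('cork',a,ce,rect(c,co,.008))
# side knob
im,d,c2=cam('side'); H=hsv(im); v=H[...,2].astype(int)
m=np.zeros(v.shape,bool); m[185:206,312:334]=v[185:206,312:334]<60
for a,ce,co,_ in blobs(m,20):
  print('side knob',a,ce, (depthpts(c2,[ce],[np.median(d[m])])*1000).round())
E
```

```text
guard top z [57.99403225 60.96243795 63.65235697] ((499.2518615722656, 71.41880798339844), (310.2611083984375, 105.42739868164062), 59.84893798828125)
panel 652 17.88058879466997 [491.24018751  83.7506397   12.0420966 ] [681.46027502 207.65135784  27.44077155]
all ((590.2581787109375, 154.136962890625), (107.35084533691406, 205.7322540283203), 79.09577941894531)
knob 120 [482.75134104 157.033221    68.32885392] [375.75090007 -36.24609693  36.17778311] [499.831613   169.98524816 903.24291577] [187.29166667 233.66666667]
corners [[597. 111.  20.]
 [489. 117.  20.]
 [492. 203.  20.]]
cured 761 34.94948353292393 ((521.954833984375, -24.10041046142578), (292.4290466308594, 24.035844802856445), 0.05006765201687813)
fresh 700 22.78051467677267 ((479.5989990234375, 53.57585144042969), (23.917333602905273, 109.43987274169922), 76.36448669433594)
fresh 719 22.75798517152461 ((486.73004150390625, -44.23216247558594), (23.86526870727539, 108.68377685546875), 83.76046752929688)
cork 3736 [613.33485011 189.46680942] (563, -687, 208, 93, 1.8)
cork 3067 [407.88392566 191.06684056] (567, -259, 148, 82, -5.4)
side knob 110 [321.8        195.68181818] [[489. 160.  46.]]
```

```bash
cat >> h.py <<'E'
def to(x,y,z,yaw):
    """target mm, tool-y world yaw deg, pointing down -> shift mm, turn deg"""
    s=bot.read_state(); M=R.from_rotvec(s['tcp_rot']).as_matrix()
    a=np.radians(yaw); Y=np.array([np.cos(a),np.sin(a),0]); Z=np.array([0,0,-1.]); G=np.c_[np.cross(Y,Z),Y,Z]
    print('t',round(s['time'],2),'pos',(s['tool_pos']*1000).round(1),'F',s['wrist_force'].round(1),'w',round(s['width'],3))
    print(' shift',(M.T@(np.array([x,y,z])-s['tool_pos']*1000)).round(1),'turn',np.degrees(R.from_matrix(M.T@G).as_rotvec()).round(2))
E
python3 - <<'E'
from h import *
to(430,165,260,86.8)
im,d,c=cam('top'); 
vv,uu=np.mgrid[120:220,225:380]; uv=np.c_[uu.ravel(),vv.ravel()]
D=d[uv[:,1],uv[:,0]];P=depthpts(c,uv,D)*1000
q=(P[:,2]>28)&(D>0); print('cured',q.sum(),np.median(P[q,2]),cv2.minAreaRect(P[q,:2].astype(np.float32)))
E
```

```text
t 0.35 pos [233.2 633.3 231. ] F [0.3 0.5 0.9] w 0.997
 shift [-346.5 -371.4  -28.9] turn [-3.000e-02 -1.000e-02 -1.702e+01]
cured 705 34.78130298526905 ((612.5716552734375, -24.462526321411133), (22.88324737548828, 111.44062805175781), 88.89803314208984)
```

>>> {"op": "arm_command", "data": {
  "targets": "-35 -37 -29 0 0 -2; -70 -74 -29 0 0 -4; -105 -111 -29 0 0 -6; -140 -149 -29 0 0 -8; -173 -186 -29 0 0 -10; -208 -223 -29 0 0 -12; -242 -260 -29 0 0 -14; -277 -297 -29 0 0 -16; -312 -334 -29 0 0 -17; -346 -371 -29 0 0 -17"
}}

```text
schema error: expected 7 numbers
```

>>> {"op": "arm_command", "data": {
  "targets": "0 0 0 0 0 0 1;0 0 0 0 0 0 1"
}}

```text
time: 0.57
tool_pos: [0.2332, 0.6334, 0.2313]
tcp_rot: [-0.551, -3.093, -0.0]
wrist_force: [0.3, 0.3, -0.5]
width: 1.002
```

>>> {"op": "arm_command", "data": {
  "targets": "-35 -37 -29 0 0 -2 1; -70 -74 -29 0 0 -4 1; -105 -111 -29 0 0 -6 1; -140 -149 -29 0 0 -8 1; -173 -186 -29 0 0 -10 1; -208 -223 -29 0 0 -12 1; -242 -260 -29 0 0 -14 1; -277 -297 -29 0 0 -16 1; -312 -334 -29 0 0 -17 1; -346 -371 -29 0 0 -17 1"
}}

```text
time: 1.4
tool_pos: [0.3928, 0.2529, 0.2607]
tcp_rot: [0.086, 3.139, 0.001]
wrist_force: [0.1, 0.9, -1.0]
width: 0.997
```

```bash
python3 - <<'E'
from h import *
to(430,165,260,86.8)
E
```

```text
t 1.4 pos [392.8 252.9 260.7] F [ 0.1  0.9 -1. ] w 0.997
 shift [-42.  -85.7   0.7] turn [0.04 0.06 0.06]
```

>>> {"op": "arm_command", "data": {
  "targets": "0 0 0 0 0 0 1;0 0 0 0 0 0 1;0 0 0 0 0 0 1"
}}

```text
time: 1.65
tool_pos: [0.3925, 0.2548, 0.2605]
tcp_rot: [0.09, 3.14, 0.002]
wrist_force: [0.2, 0.4, -0.4]
width: 1.0
```

```bash
python3 - <<'E'
from h import *
to(430,165,260,86.8)
E
```

```text
t 1.65 pos [392.5 254.8 260.5] F [ 0.2  0.4 -0.4] w 1.0
 shift [-42.6 -87.5   0.5] turn [ 0.06  0.01 -0.09]
```

>>> {"op": "arm_command", "data": {
  "targets": "-20 -40 0 0 0 0 1;-42 -87 0 0 0 0 1;-42 -87 0 0 0 0 1;-42 -87 0 0 0 0 1"
}}

```text
time: 1.98
tool_pos: [0.4301, 0.1649, 0.2603]
tcp_rot: [0.089, 3.14, -0.001]
wrist_force: [0.4, 0.6, -0.6]
width: 0.999
```

```bash
python3 - <<'E'
from h import *
im,d,c=cam('wrist','w1.png'); to(430,165,260,86.8)
E
```

```text
t 2.03 pos [429.6 166.2 260.3] F [-0.4  0.2 -0.1] w 1.001
 shift [-0.5 -1.2  0.3] turn [ 0.04 -0.02 -0.03]
```

View pics/w1.png

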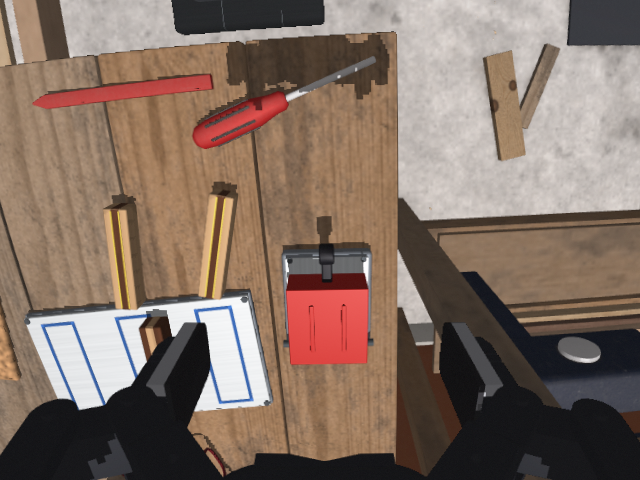

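The wrist view shows the guard at (327,320), the knob at (326,254), the panel's front corners at (285,248) and (369,245), and the hinge ears at (285,342) and (371,341).

```bash
python3 - <<'E'
from h import *
im,d,c=cam('wrist'); H=hsv(im); v=H[...,2].astype(int)
print('corners',(plane(c,[(285,248),(369,245)],.02)*1000).round(), 'ears',(plane(c,[(285,342),(371,341)],.024)*1000).round())
m=np.zeros(v.shape,bool); m[240:268,310:345]=(v<60)[240:268,310:345]
for a,ce,co,_ in blobs(m,20): print(a,ce,co.min(0),co.max(0),'plane42',(plane(c,[ce],.042)*1000).round(1),'depth',(np.median(d[m])))
vv,uu=np.where(m); P=depthpts(c,np.c_[uu,vv],d[m])*1000; print(P.min(0),P.max(0),np.median(P,0)); 
k=P[:,2]>46; print(k.sum(),P[k].mean(0),P[k].min(0),P[k].max(0))
h,s=H[...,0].astype(int),H[...,1].astype(int)
m=((h<6)|(h>174))&(s>150);m[:230]=0;m[:,:270]=0;m[:,390:]=0; vv,uu=np.where(m&(d>0)); P=depthpts(c,np.c_[uu,vv],d[vv,uu])*1000
t=P[:,2]>57; print('guard top',np.median(P[t,2]),cv2.minAreaRect(P[t,:2].astype(np.float32)))
cv2.imwrite('pics/w1z.png',cv2.resize(im[230:380,260:400],None,fx=4,fy=4,interpolation=cv2.INTER_CUBIC))
E
```

```text
corners [[483. 124.  20.]
 [484. 207.  20.]] ears [[588. 115.  24.]
 [592. 206.  24.]]
265 [324.2        253.56981132] [316 244] [332 267] plane42 [[482.5 162.6  42. ]] depth 0.37859207
[473.0320308  153.69186871  -1.76278593] [497.90984395 182.38473358  53.04455977] [478.25671388 162.80514236  49.37376348]
217 [481.10730865 162.7997791   49.91749874] [473.30641513 155.92019625  46.25612631] [494.2762946  170.10514341  53.04455977]
guard top 62.23986247144209 ((550.7872924804688, 160.11878967285156), (75.5093765258789, 82.80615234375), 87.97061920166016)
```

View pics/w1z.png

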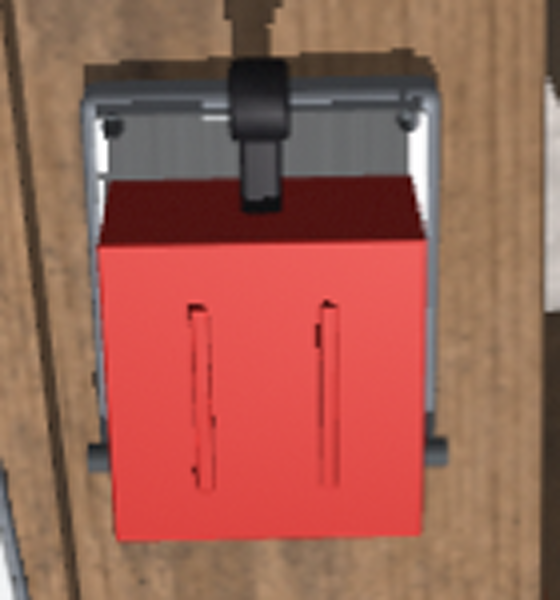

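The guard's top is centred at (551,160), and its yaw is about -2.5°. The knob is at about (483,163,42), which agrees with the top and side views. I'll go above the knob.

```bash
python3 - <<'E'
from h import *
to(482,163,100,87.5)
E
```

```text
t 2.08 pos [429.2 166.9 260.2] F [-1.   0.3 -0.9] w 1.001
 shift [-53.   -1.1 160.2] turn [ 0.05 -0.03 -0.67]
```

>>> {"op": "arm_command", "data": {
  "targets": "-26 -1 40 0 0 -0.6 0.6;-53 -2 80 0 0 -0.6 0.6;-53 -2 120 0 0 -0.6 0.6;-53 -2 160 0 0 -0.6 0.6;-53 -2 160 0 0 -0.6 0.6;-53 -2 160 0 0 -0.6 0.6"
}}

```text
time: 2.58
tool_pos: [0.4783, 0.1613, 0.0965]
tcp_rot: [-0.068, -3.132, 0.003]
wrist_force: [-0.3, 0.4, 1.5]
width: 0.6
```

```bash
python3 - <<'E'
from h import *
im,d,c=cam('wrist','w2.png'); to(482,163,27,87.5)
E
```

```text
t 2.63 pos [480.8 161.8  99.5] F [0.7 0.5 1.1] w 0.601
 shift [-1.4  1.4 72.5] turn [-0.04 -0.19  0.01]
```

View pics/w2.png

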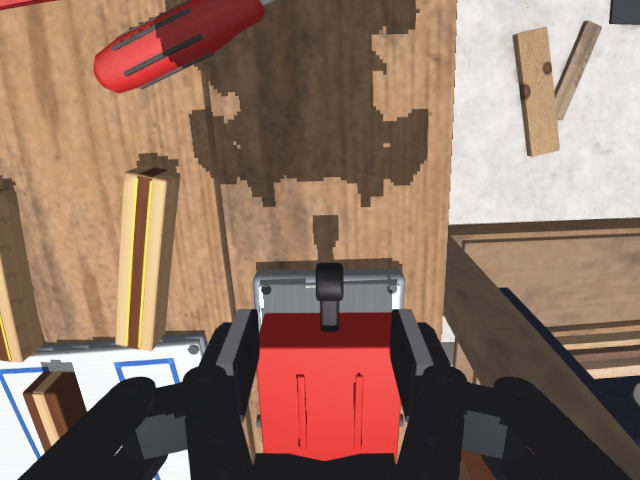

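The knob at (329,283) is centred between the fingers, so I'll descend.

>>> {"op": "arm_command", "data": {
  "targets": "-1 1 36 0 0 0 0.6;-1 1 72 0 0 0 0.6;-1 1 72 0 0 0 0.6;-1 1 72 0 0 0 0.6"
}}

```text
time: 2.97
tool_pos: [0.4833, 0.1622, 0.0294]
tcp_rot: [-0.07, -3.14, 0.0]
wrist_force: [0.3, 0.6, 0.4]
width: 0.6
```

>>> {"op": "arm_command", "data": {
  "targets": "0 0 0 0 0 0 0;0 0 0 0 0 0 0;0 0 0 0 0 0 0;0 0 0 0 0 0 0;0 0 0 0 0 0 0;0 0 0 0 0 0 0",
  "newtons": 25
}}

```text
time: 3.47
tool_pos: [0.4858, 0.1631, 0.0309]
tcp_rot: [0.072, 3.135, 0.005]
wrist_force: [0.6, 5.3, 4.6]
width: 0.155
```

```bash
python3 - <<'E'
from h import *
im,d,c=cam('wrist','w3.png'); to(482,163,27,87.5)
E
```

```text
t 3.52 pos [485.8 163.1  30.8] F [-0.4  4.9  4.8] w 0.156
 shift [ 3.8 -0.3  3.8] turn [ 0.19  0.29 -0.13]
```

View pics/w3.png

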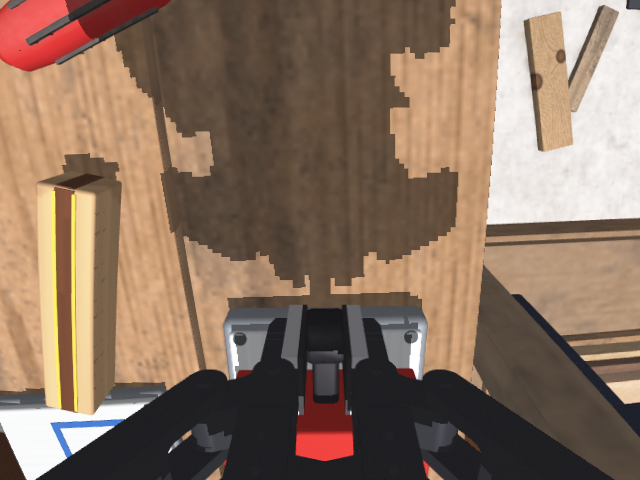

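>>> {"op": "arm_command", "data": {
  "targets": "-1 0 -9 0 0 0 0;-5 0 -19 0 0 0 0;-8 0 -27 0 0 0 0;-13 0 -36 0 0 0 0;-18 0 -44 0 0 0 0;-24 0 -52 0 0 0 0;-24 0 -52 0 0 0 0"
}}

```text
time: 4.1
tool_pos: [0.5098, 0.1622, 0.0832]
tcp_rot: [0.072, 3.136, 0.006]
wrist_force: [1.3, 6.3, -2.2]
width: 0.158
```

```bash
python3 - <<'E'
from h import *
im,d,c=cam('wrist','w4.png'); to(482,163,27,87.5)
E
```

```text
t 4.15 pos [509.4 162.2  82.7] F [ 0.1  6.2 -0.6] w 0.154
 shift [27.7 -0.7 55.6] turn [ 0.22  0.25 -0.15]
```

View pics/w4.png

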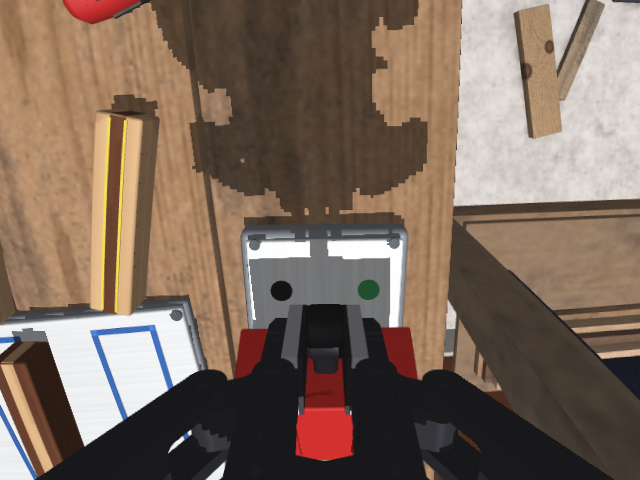

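The guard follows and the panel's black dot (281,290) and green dot (368,290) can be seen. I'll keep going along the arc.

>>> {"op": "arm_command", "data": {
  "targets": "-13 0 -14 0 0 0 0;-29 0 -25 0 0 0 0;-46 0 -33 0 0 0 0;-65 0 -38 0 0 0 0;-84 0 -40 0 0 0 0;-103 0 -39 0 0 0 0;-103 0 -39 0 0 0 0"
}}

```text
time: 4.73
tool_pos: [0.6139, 0.1584, 0.1214]
tcp_rot: [0.074, 3.136, 0.008]
wrist_force: [0.1, 8.4, 3.7]
width: 0.153
```

>>> {"op": "arm_command", "data": {
  "targets": "-9 0 2 0 0 0 0;-19 0 5 0 0 0 0;-28 0 9 0 0 0 0;-36 0 13 0 0 0 0;-44 0 18 0 0 0 0;-47 0 20 0 0 0 0;-47 0 20 0 0 0 0"
}}

```text
time: 5.32
tool_pos: [0.6604, 0.1568, 0.1024]
tcp_rot: [0.073, 3.134, 0.009]
wrist_force: [1.3, 8.9, 5.2]
width: 0.156
```

```bash
python3 - <<'E'
from h import *
im,d,c=cam('side'); cv2.imwrite('pics/s5.png',cv2.resize(im[100:340,180:480],None,fx=2.6,fy=2.4)); to(482,163,27,87.5)
E
```

```text
t 5.37 pos [660.1 156.8 102.6] F [1.6 8.2 3.8] w 0.157
 shift [178.7  -2.5  74.4] turn [ 0.34  0.37 -0.16]
```

View pics/s5.png

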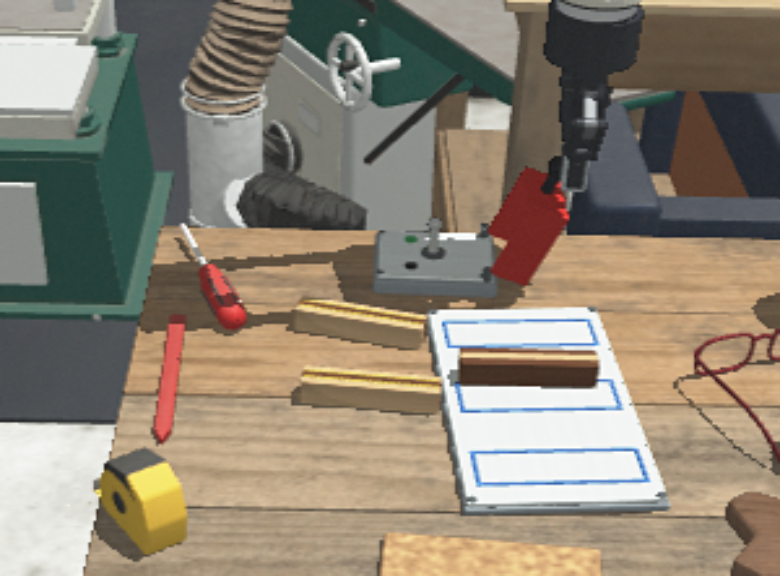

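The guard is past upright, at about 2.0 rad, and the toggle stands clear. I'll release and rise.

>>> {"op": "arm_command", "data": {
  "targets": "0 0 0 0 0 0 0.5;0 0 0 0 0 0 0.5;0 0 0 0 0 0 0.5;0 0 0 0 0 0 0.5;0 0 -30 0 0 0 0.5;0 0 -65 0 0 0 0.5;40 0 -100 0 0 0 0.5;80 0 -120 0 0 0 0.5;120 0 -120 0 0 0 0.5;150 0 -120 0 0 0 0.5"
}}

```text
time: 6.2
tool_pos: [0.5074, 0.1602, 0.2218]
tcp_rot: [0.073, 3.136, 0.002]
wrist_force: [-0.9, 0.7, 0.9]
width: 0.501
```

>>> {"op": "arm_command", "data": {
  "targets": "30 0 0 0 0 0 0.5;70 0 0 0 0 0 0.5;70 0 0 0 0 0 0.5;70 0 0 0 0 0 0.5"
}}

```text
time: 6.53
tool_pos: [0.4351, 0.1631, 0.2188]
tcp_rot: [-0.07, -3.14, 0.001]
wrist_force: [0.1, -0.3, -0.3]
width: 0.497
```

```bash
python3 - <<'E'
from h import *
im,d,c=cam('wrist','w6.png'); to(546,160,100,87.5)
E
```

```text
t 6.58 pos [436.9 163.3 219.5] F [ 0.3 -0.   0.3] w 0.5
 shift [-109.     1.6  119.6] turn [ 0.    0.07 -0.09]
```

View pics/w6.png

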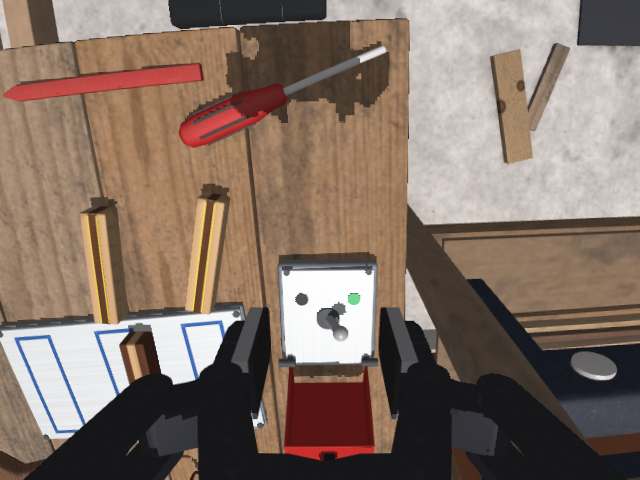

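The toggle's tip at (341,334) leans towards the green dot (354,299), so it is on. The pivot is at (327,318).

```bash
python3 - <<'E'
from h import *
im,d,c=cam('wrist')
print('pivot',plane(c,[(327,318)],.02)*1000,'tip',plane(c,[(341,334)],.047)*1000)
print('corners',plane(c,[(280,262),(376,262),(378,363),(279,364)],.02)*1000)
print('dots',plane(c,[(302,299),(354,299)],.02)*1000)
cv2.imwrite('pics/w6z.png',cv2.resize(im[240:380,260:400],None,fx=4,fy=4,interpolation=cv2.INTER_CUBIC))
E
```

```text
pivot [[548.0551259  160.12374646  20.        ]] tip [[549.20331112 172.2496587   47.        ]]
corners [[489.27114626 120.60150292  20.        ]
 [493.2274224  206.41170179  20.        ]
 [601.17968339 208.24210205  20.        ]
 [597.8029572  110.47835816  20.        ]]
dots [[527.02131233 137.90046881  20.        ]
 [529.24422763 185.94045781  20.        ]]
```

View pics/w6z.png

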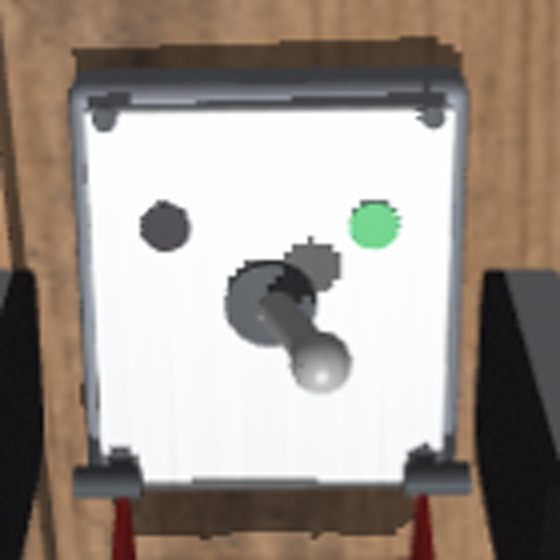

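```bash
python3 - <<'E'
from h import *
to(548,172,100,87.5)
E
```

```text
t 6.63 pos [438.  163.5 219.7] F [ 0.3 -0.2 -0.4] w 0.498
 shift [-109.3   13.5  119.9] turn [ 0.01  0.09 -0.12]
```

>>> {"op": "arm_command", "data": {
  "targets": "-36 4 10 0 0 0 0.35;-72 9 20 0 0 0 0.35;-109 13 40 0 0 0 0.35;-109 13 80 0 0 0 0.35;-109 13 120 0 0 0 0.35;-109 13 120 0 0 0 0.35;-109 13 120 0 0 0 0.35"
}}

```text
time: 7.22
tool_pos: [0.5454, 0.1706, 0.0962]
tcp_rot: [-0.073, -3.134, 0.003]
wrist_force: [-0.3, 0.7, 0.4]
width: 0.353
```

```bash
python3 - <<'E'
from h import *
im,d,c=cam('wrist','w7.png'); to(548,172,30,87.5)
E
```

```text
t 7.27 pos [547.5 171.3  99.1] F [-0.3  0.3 -0. ] w 0.352
 shift [-0.6  0.8 69.1] turn [-0.03 -0.09 -0.15]
```

View pics/w7.png

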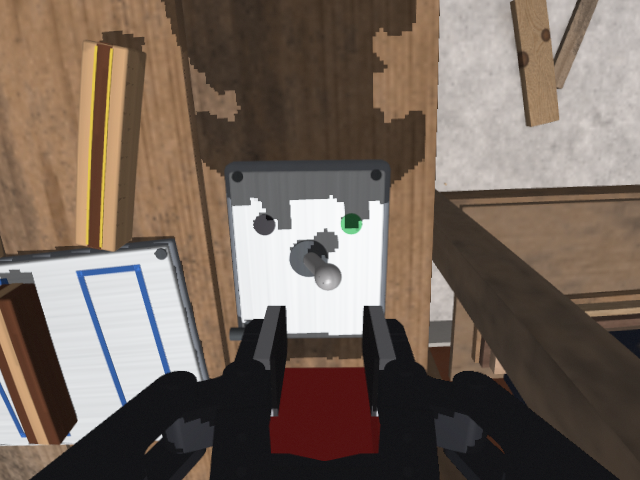

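>>> {"op": "arm_command", "data": {
  "targets": "0 1 35 0 0 0 0.35;0 1 68 0 0 0 0.35;0 1 68 0 0 0 0.35;0 1 68 0 0 0 0.35"
}}

```text
time: 7.6
tool_pos: [0.5473, 0.1726, 0.0325]
tcp_rot: [-0.072, -3.141, 0.0]
wrist_force: [0.2, 0.3, -0.3]
width: 0.351
```

>>> {"op": "arm_command", "data": {
  "targets": "0 -7 0 0 0 0 0.35;0 -14 0 0 0 0 0.35;0 -21 0 0 0 0 0.35;0 -28 0 0 0 0 0.35;0 -28 0 0 0 0 0.35"
}}

```text
time: 8.02
tool_pos: [0.5479, 0.1441, 0.0336]
tcp_rot: [0.074, 3.136, 0.003]
wrist_force: [1.2, 2.1, 4.2]
width: 0.355
```

```bash
python3 - <<'E'
from h import *
im,d,c=cam('wrist','w8.png'); to(548,142,30,87.5)
E
```

```text
t 8.07 pos [547.6 144.4  33.3] F [2.2 1.6 4.1] w 0.35
 shift [-0.5 -2.3  3.3] turn [ 0.08  0.24 -0.2 ]
```

View pics/w8.png

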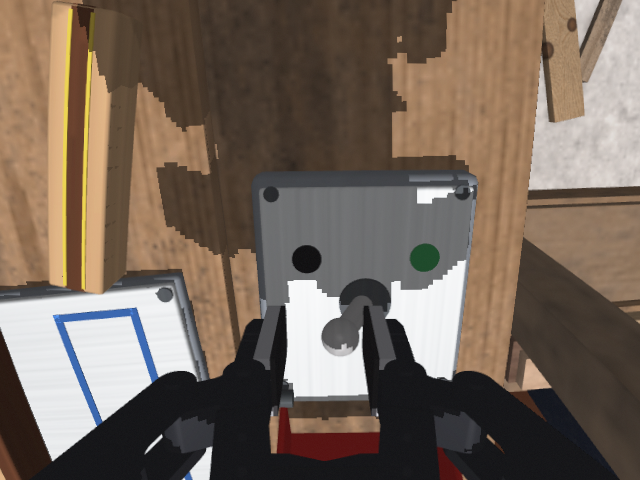

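The tip has crossed over, now at (341,338) left of the pivot (364,300). I'll push a little more to reach the stop.

>>> {"op": "arm_command", "data": {
  "targets": "0 -3 0 0 0 0 0.35;0 -3 0 0 0 0 0.35"
}}

```text
time: 8.23
tool_pos: [0.5475, 0.1437, 0.033]
tcp_rot: [0.075, 3.137, 0.007]
wrist_force: [1.5, 9.8, 5.6]
width: 0.354
```

>>> {"op": "arm_command", "data": {
  "targets": "0 -2 0 0 0 0 0.35;0 -2 0 0 0 0 0.35"
}}

```text
time: 8.4
tool_pos: [0.5475, 0.1432, 0.0331]
tcp_rot: [0.075, 3.136, 0.01]
wrist_force: [1.1, 14.7, 5.3]
width: 0.353
```

At the stop: the force rises to 15 N without motion. I'll back off, rise and check.

>>> {"op": "arm_command", "data": {
  "targets": "0 10 0 0 0 0 0.35;0 10 -35 0 0 0 0.35;0 10 -75 0 0 0 0.35;0 10 -115 0 0 0 0.35;30 10 -155 0 0 0 0.5;70 20 -185 0 0 0 0.5;110 20 -185 0 0 0 0.5;110 20 -185 0 0 0 0.5"
}}

```text
time: 9.07
tool_pos: [0.4329, 0.1645, 0.2179]
tcp_rot: [-0.07, -3.14, 0.001]
wrist_force: [-0.5, 0.4, -0.5]
width: 0.497
```

```bash
python3 - <<'E'
from h import *
im,d,c=cam('wrist','w9.png'); to(660,157,190,87.5)
print('pivot',plane(c,[(327,318)],.02)*1000)
cv2.imwrite('pics/w9.png',im)
E
```

```text
t 9.12 pos [432.1 164.4 217. ] F [-1.9  0.   0. ] w 0.499
 shift [-228.1    2.7   26.5] turn [-0.05 -0.11 -0.03]
pivot [[542.61169511 161.26801401  20.        ]]
```

View pics/w9.png

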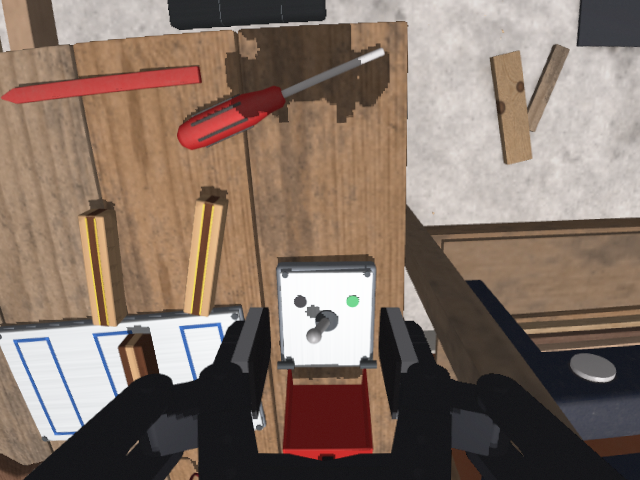

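The toggle's tip (314,337) is on the black-dot side, so it is off. Next I'll close the guard.

>>> {"op": "arm_command", "data": {
  "targets": "-38 1 0 0 0 0 0.5;-76 1 0 0 0 0 0.5;-114 1 0 0 0 0 0.5;-152 2 0 0 0 0 0.5;-190 3 10 0 0 0 0.5;-228 3 25 0 0 0 0.5;-228 3 25 0 0 0 0.5;-228 3 25 0 0 0 0.5"
}}

```text
time: 9.78
tool_pos: [0.6637, 0.1558, 0.185]
tcp_rot: [-0.073, -3.131, 0.005]
wrist_force: [-1.1, -0.7, -0.5]
width: 0.499
```

```bash
python3 - <<'E'
from h import *
im,d,c=cam('wrist','w10.png'); to(660,157,103,87.5)
E
```

```text
t 9.83 pos [663.3 156.3 187.3] F [-0.5 -0.7  0.6] w 0.501
 shift [ 2.7  0.8 84.3] turn [-0.12 -0.37 -0.15]
```

View pics/w10.png

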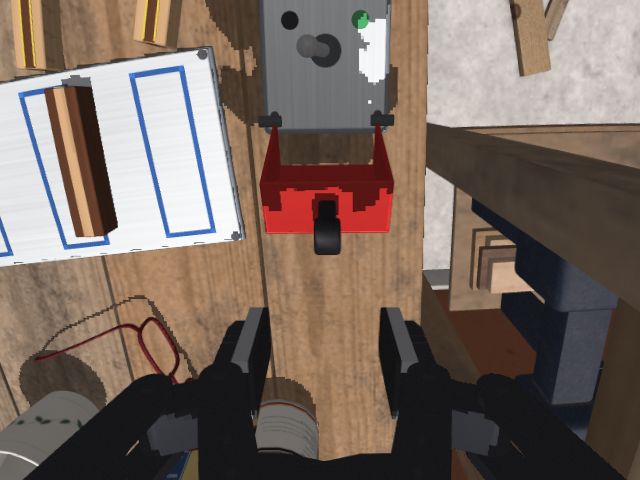

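>>> {"op": "arm_command", "data": {
  "targets": "3 1 40 0 0 0 0.5;3 1 83 0 0 0 0.5;3 1 83 0 0 0 0.5;3 1 83 0 0 0 0.5;3 1 83 0 0 0 0;3 1 83 0 0 0 0;3 1 83 0 0 0 0;3 1 83 0 0 0 0;3 1 83 0 0 0 0",
  "newtons": 25
}}

```text
time: 10.58
tool_pos: [0.6641, 0.1573, 0.1121]
tcp_rot: [0.071, 3.134, -0.001]
wrist_force: [1.4, -4.9, 3.7]
width: 0.151
```

```bash
python3 - <<'E'
from h import *
im,d,c=cam('wrist','w11.png'); to(660,157,103,87.5)
im,d,c=cam('side'); cv2.imwrite('pics/s11.png',cv2.resize(im[60:300,280:480],None,fx=4,fy=2.5*1.0)[:600,:800])
E
```

```text
t 10.63 pos [664.1 157.4 112.1] F [ 1.1 -6.1  3.2] w 0.151
 shift [ 4.2 -0.5  9. ] turn [-0.03  0.38 -0.11]
```

View pics/w11.png

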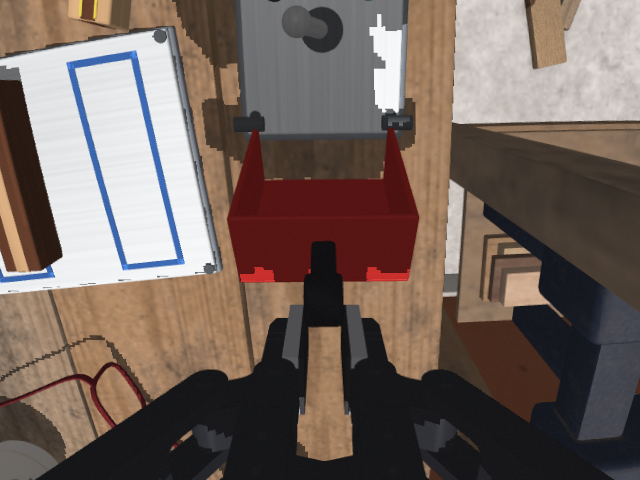

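View pics/s11.png

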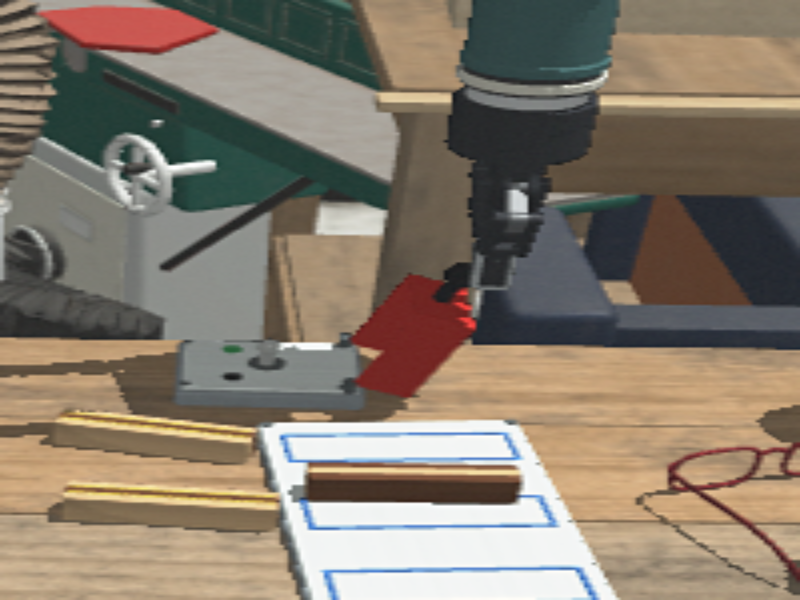

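```bash
python3 - <<'E'
from h import *
im,d,c=cam('wrist')
print(depthpts(c,[(322,285),(322,298),(322,312),(322,322)],[d[285,322],d[298,322],d[312,322],d[322,322]])*1000)
print(plane(c,[(322,300)],.115)*1000)
# finger tips
for uv in [(300,325),(358,325),(300,400),(350,400)]: print(uv,depthpts(c,[uv],[d[uv[1],uv[0]]])*1000)
E
```

```text
[[640.57427188 156.88234172 124.23018446]
 [643.70778239 156.75170581 127.93140661]
 [648.97054783 156.49991188 128.22938937]
 [653.24938299 156.29091397 127.70055859]]
[[651.26011414 156.31773935 115.        ]]
(300, 325) [[652.16483715 148.80615614 130.94895043]]
(358, 325) [[653.86736239 168.76446416 129.66417333]]
(300, 400) [[669.70924893 148.53498768 147.97662092]]
(350, 400) [[666.09037748 164.3807632  152.99510044]]
```

The knob is really at about (650,157,118), and I pinched only its rear edge. I'll re-grip centred.

>>> {"op": "arm_command", "data": {
  "targets": "0 0 0 0 0 0 0.5;0 0 0 0 0 0 0.5;0 0 0 0 0 0 0.5;0 0 0 0 0 0 0.5;13 0 5 0 0 0 0.5;13 0 9 0 0 0 0.5;13 0 9 0 0 0 0.5"
}}

```text
time: 11.32
tool_pos: [0.6471, 0.1591, 0.0978]
tcp_rot: [-0.071, -3.138, 0.001]
wrist_force: [-0.2, -0.7, 0.1]
width: 0.501
```

```bash
python3 - <<'E'
from h import *
im,d,c=cam('wrist','w12.png'); to(650,157,101,87.5)
E
```

```text
t 11.37 pos [647.7 159.   98.3] F [ 0.8 -0.5  0.8] w 0.505
 shift [-2.3 -1.9 -2.7] turn [-0.02 -0.09 -0.09]
```

View pics/w12.png

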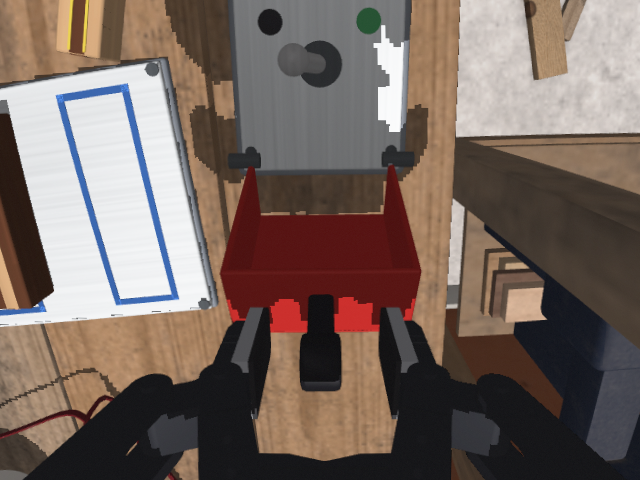

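>>> {"op": "arm_command", "data": {
  "targets": "-2 -2 0 0 0 0 0.5;-2 -2 0 0 0 0 0;-2 -2 0 0 0 0 0;-2 -2 0 0 0 0 0;-2 -2 0 0 0 0 0;-2 -2 0 0 0 0 0",
  "newtons": 25
}}

```text
time: 11.87
tool_pos: [0.651, 0.1574, 0.0997]
tcp_rot: [0.071, 3.139, 0.001]
wrist_force: [1.1, 3.1, 0.5]
width: 0.155
```

```bash
python3 - <<'E'
from h import *
to(650,157,101,87.5)
r=110.5;p0=np.radians(9.4)
a0=112.3
for a in [102,92,82,72,62,52,42,32,22,12,6,0,-2]:
    f=lambda a:np.array([-r*np.cos(p0+np.radians(a)),r*np.sin(p0+np.radians(a))])
    e=f(a)-f(a0); print(a,'tool x %.0f z %.0f'%(-e[0],-e[1]))
E
```

```text
t 11.87 pos [651.  157.4  99.7] F [1.1 3.1 0.5] w 0.155
 shift [ 0.9 -0.4 -1.3] turn [ 0.05  0.08 -0.1 ]
102 tool x 18 z -9
92 tool x 36 z -14
82 tool x 55 z -16
72 tool x 75 z -15
62 tool x 93 z -11
52 tool x 111 z -3
42 tool x 127 z 8
32 tool x 141 z 21
22 tool x 152 z 36
12 tool x 161 z 54
6 tool x 165 z 65
0 tool x 167 z 76
-2 tool x 168 z 80
```

>>> {"op": "arm_command", "data": {
  "targets": "18 0 -9 0 0 0 0;36 0 -14 0 0 0 0;55 0 -16 0 0 0 0;75 0 -15 0 0 0 0;93 0 -11 0 0 0 0;111 0 -3 0 0 0 0;127 0 8 0 0 0 0;141 0 21 0 0 0 0;141 0 21 0 0 0 0"
}}

```text
time: 12.62
tool_pos: [0.5062, 0.1627, 0.0764]
tcp_rot: [-0.07, -3.138, 0.002]
wrist_force: [-2.4, -0.7, 2.2]
width: 0.164
```

>>> {"op": "arm_command", "data": {
  "targets": "6 0 7 0 0 0 0;11 0 15 0 0 0 0;16 0 24 0 0 0 0;20 0 33 0 0 0 0;22 0 38 0 0 0 0;24 0 44 0 0 0 0;24 0 44 0 0 0 0"
}}

```text
time: 13.2
tool_pos: [0.4852, 0.1636, 0.0335]
tcp_rot: [-0.071, -3.14, 0.002]
wrist_force: [-1.5, -5.7, 2.3]
width: 0.156
```

```bash
python3 - <<'E'
from h import *
im,d,c=cam('wrist','w13.png'); to(483,163,24,87.5)
im,d,c=cam('side'); cv2.imwrite('pics/s13.png',cv2.resize(im[150:240,290:420],None,fx=6,fy=6,interpolation=cv2.INTER_CUBIC))
E
```

```text
t 13.25 pos [485.3 163.6  33.9] F [-1.  -5.4  1.6] w 0.158
 shift [ 2.3 -0.7  9.9] turn [-0.08 -0.07 -0.09]
```

View pics/w13.png

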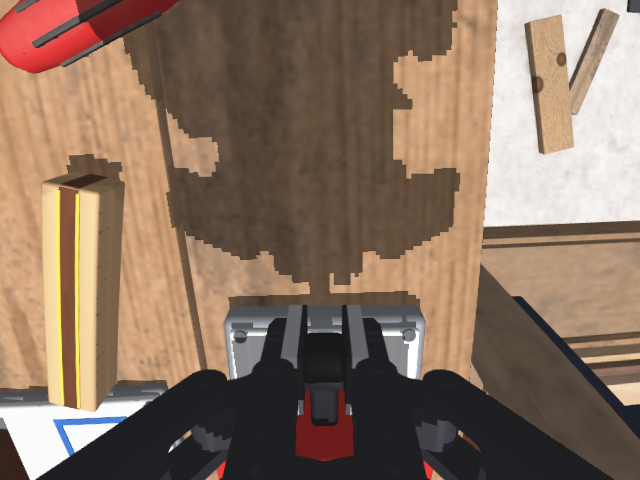

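View pics/s13.png

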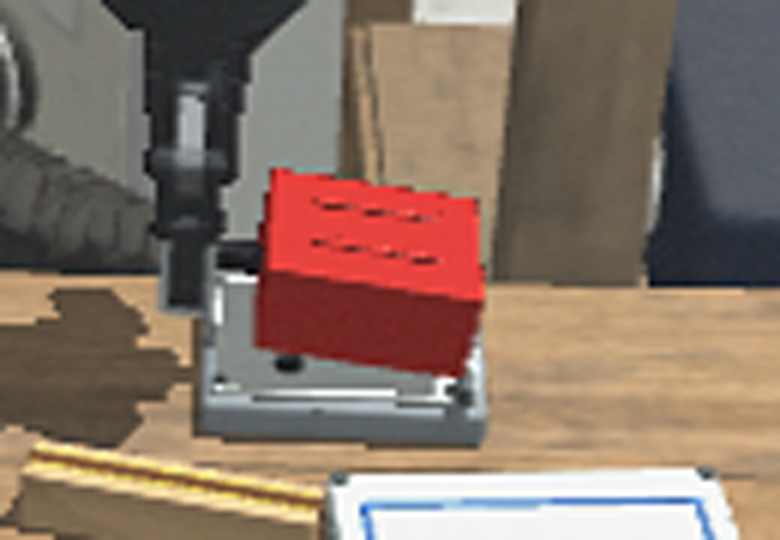

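The guard is still about 10° open. I'll release, close the fingers above the knob and press it down.

>>> {"op": "arm_command", "data": {
  "targets": "1 0 4 0 0 0 0;2 0 8 0 0 0 0;2 0 8 0 0 0 0;2 0 8 0 0 0 0.4;2 0 8 0 0 0 0.4;2 0 8 0 0 0 0.4;2 0 -30 0 0 0 0.4;2 0 -52 0 0 0 0;2 0 -52 0 0 0 0;2 0 -52 0 0 0 0"
}}

```text
time: 14.13
tool_pos: [0.4855, 0.1653, 0.0883]
tcp_rot: [0.072, 3.136, 0.003]
wrist_force: [-1.1, -0.2, -1.2]
width: 0.005
```

```bash
python3 - <<'E'
from h import *
im,d,c=cam('wrist','w14.png'); to(483,163,55,87.5)
im,d,c=cam('side'); cv2.imwrite('pics/s14.png',cv2.resize(im[150:240,290:420],None,fx=6,fy=6,interpolation=cv2.INTER_CUBIC))
E
```

```text
t 14.18 pos [484.  164.9  86.8] F [-1.  -0.4 -0.7] w -0.002
 shift [ 1.  -1.9 31.8] turn [ 0.05  0.08 -0.12]
```

View pics/s14.png

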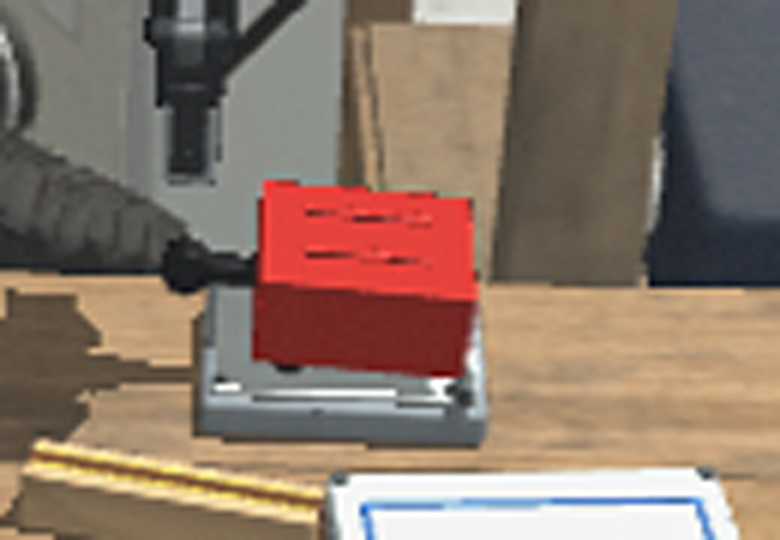

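>>> {"op": "arm_command", "data": {
  "targets": "0 -2 10 0 0 0 0;0 -2 20 0 0 0 0;0 -2 26 0 0 0 0;0 -2 30 0 0 0 0;0 -2 33 0 0 0 0;0 -2 33 0 0 0 0"
}}

```text
time: 14.73
tool_pos: [0.4822, 0.1622, 0.0522]
tcp_rot: [-0.072, -3.138, 0.001]
wrist_force: [-0.0, -0.7, -1.0]
width: -0.0
```

>>> {"op": "arm_command", "data": {
  "targets": "0 0 2 0 0 0 0;0 0 2 0 0 0 0"
}}

```text
time: 14.9
tool_pos: [0.4832, 0.1625, 0.0517]
tcp_rot: [-0.072, -3.14, 0.0]
wrist_force: [-4.4, -1.1, 6.0]
width: 0.002
```

>>> {"op": "arm_command", "data": {
  "targets": "0 0 2 0 0 0 0;0 0 2 0 0 0 0"
}}

```text
time: 15.07
tool_pos: [0.4832, 0.1625, 0.0511]
tcp_rot: [-0.072, -3.139, 0.0]
wrist_force: [-8.1, -1.9, 16.4]
width: 0.0
```

Now there is a firm stop at z = 51, as expected for a shut guard. I'll rise and check.

>>> {"op": "arm_command", "data": {
  "targets": "0 0 -20 0 0 0 0;0 0 -60 0 0 0 0.5;0 0 -100 0 0 0 0.7;0 0 -140 0 0 0 0.7;0 0 -180 0 0 0 0.7;0 0 -180 0 0 0 0.7"
}}

```text
time: 15.57
tool_pos: [0.489, 0.1641, 0.2393]
tcp_rot: [0.071, 3.124, 0.008]
wrist_force: [2.0, 0.6, 0.5]
width: 0.695
```

```bash
cat > meas.py <<'E'
from h import *
im,d,c=cam('top')
def rg(name,u0,u1,v0,v1,zlo,zhi):
    vv,uu=np.mgrid[v0:v1,u0:u1]; uv=np.c_[uu.ravel(),vv.ravel()]
    D=d[uv[:,1],uv[:,0]];P=depthpts(c,uv,D)*1000
    q=((P[:,2]>zlo)&(P[:,2]<zhi)&(D>0)).reshape(vv.shape)
    for a,ce,co,m in blobs(q,200):
        Q=P[m.ravel()]; (x,y),(w,h),an=cv2.minAreaRect(Q[:,:2].astype(np.float32))
        if w<h: w,h,an=h,w,an+90
        print(name,a,'z%.1f'%np.median(Q[:,2]),'xy %.1f %.1f'%(x,y),'size %.0f %.0f'%(w,h),'yaw %.1f'%((an+90)%180-90))
rg('on plate',225,380,115,212,28,50)
rg('table',222,330,205,290,16,33)
rg('cork',375,440,145,240,22,45)
E
python3 meas.py; python3 - <<'E'
from h import *
im,d,c=cam('side'); cv2.imwrite('pics/s15.png',cv2.resize(im[150:300,290:440],None,fx=4,fy=4,interpolation=cv2.INTER_CUBIC))
to(612,-24,200,90)
E
```

```text
on plate 704 z34.7 xy 613.0 -24.5 size 112 23 yaw -1.1
table 723 z22.8 xy 486.9 -44.3 size 109 24 yaw -6.2
table 706 z22.6 xy 479.4 52.7 size 110 24 yaw -14.8
t 15.67 pos [485.4 163.1 232.2] F [-0.2  0.2 -1.2] w 0.701
 shift [-134.8 -181.2   32.6] turn [ 0.11  0.36 -2.61]
```

View pics/s15.png

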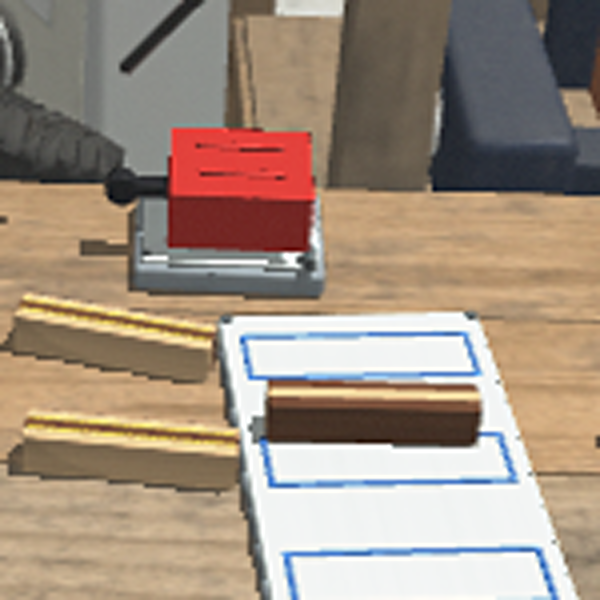

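The guard is shut, just as at the start, and the bars haven't moved. Now the dark bar.

```bash
python3 - <<'E'
from h import *
to(613,-24.5,120,88.9)
E
```

```text
t 15.67 pos [485.4 163.1 232.2] F [-0.2  0.2 -1.2] w 0.701
 shift [-135.3 -181.8  112.6] turn [ 0.12  0.36 -1.51]
```

>>> {"op": "arm_command", "data": {
  "targets": "-24 -32 0 0 0 -1 0.6;-48 -64 0 0 0 -1.5 0.6;-72 -96 0 0 0 -1.5 0.6;-96 -128 0 0 0 -1.5 0.6;-120 -160 10 0 0 -1.5 0.6;-135 -182 40 0 0 -1.5 0.6;-135 -182 80 0 0 -1.5 0.6;-135 -182 112 0 0 -1.5 0.6;-135 -182 112 0 0 -1.5 0.6;-135 -182 112 0 0 -1.5 0.6"
}}

```text
time: 16.5
tool_pos: [0.6064, -0.0254, 0.1128]
tcp_rot: [-0.031, -3.132, -0.001]
wrist_force: [0.6, -0.3, -0.1]
width: 0.6
```

```bash
python3 - <<'E'
from h import *
im,d,c=cam('wrist','w16.png'); to(613,-24.5,15,88.9)
E
```

```text
t 16.55 pos [608.9 -25.3 116. ] F [ 0.9  1.6 -0.4] w 0.599
 shift [ -4.4   0.9 101. ] turn [ 0.01 -0.18 -0.  ]
```

View pics/w16.png

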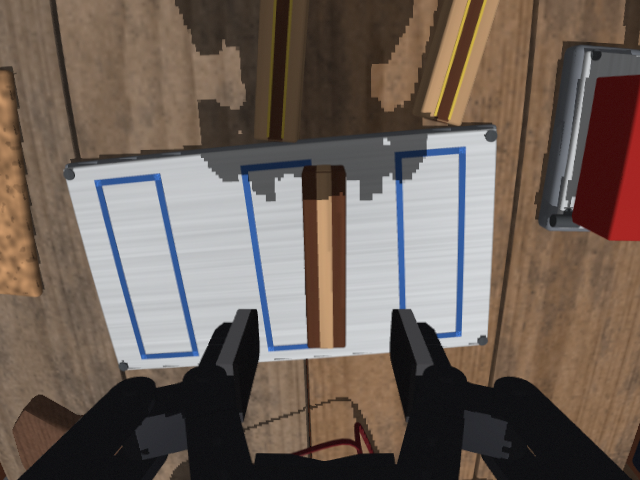

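The dark bar (325,260) is centred between the fingers. I'll descend.

>>> {"op": "arm_command", "data": {
  "targets": "-3 1 40 0 0 0 0.6;-3 1 75 0 0 0 0.6;-3 1 97 0 0 0 0.6;-3 1 97 0 0 0 0.6;-3 1 97 0 0 0 0.6"
}}

```text
time: 16.97
tool_pos: [0.6137, -0.0241, 0.0215]
tcp_rot: [0.029, 3.141, -0.0]
wrist_force: [0.2, -0.1, 0.6]
width: 0.599
```

```bash
python3 - <<'E'
from h import *
to(613,-24.5,15,88.9)
E
```

```text
t 16.97 pos [613.7 -24.1  21.5] F [ 0.2 -0.1  0.6] w 0.599
 shift [ 0.7 -0.4  6.5] turn [-0.    0.05  0.03]
```

>>> {"op": "arm_command", "data": {
  "targets": "0 0 5 0 0 0 0.6;0 0 5 0 0 0 0.6;0 0 5 0 0 0 0;0 0 5 0 0 0 0;0 0 5 0 0 0 0;0 0 5 0 0 0 0;0 0 5 0 0 0 0;0 0 5 0 0 0 0",
  "newtons": 45
}}

```text
time: 17.63
tool_pos: [0.6145, -0.0246, 0.0171]
tcp_rot: [0.03, 3.138, -0.0]
wrist_force: [-0.0, 0.3, 6.2]
width: 0.273
```

>>> {"op": "arm_command", "data": {
  "targets": "0 0 -15 0 0 0 0;0 0 -30 0 0 0 0;0 0 -50 0 0 0 0;0 0 -70 0 0 0 0;0 0 -70 0 0 0 0"
}}

```text
time: 18.05
tool_pos: [0.6162, -0.0248, 0.0899]
tcp_rot: [0.031, 3.134, -0.001]
wrist_force: [1.3, 0.2, -0.2]
width: 0.274
```

```bash
python3 - <<'E'
from h import *
im,d,c=cam('wrist','w17.png'); to(567,-259,90,84.6)
E
python3 - <<'E'
from h import *
im,d,c=cam('top'); H=hsv(im); h,s,v=[H[...,i].astype(int) for i in range(3)]
m=(h>8)&(h<22)&(s>100)&(v>140);m[:, :380]=0;m[:140]=0;m[240:]=0
for a,ce,co,_ in blobs(cv2.morphologyEx(m.astype(np.uint8),cv2.MORPH_CLOSE,np.ones((5,5))),1000): print('cork',a,ce,rect(c,co,.008))
E
```

```text
t 18.1 pos [615.3 -24.8  88.1] F [ 0.5  0.9 -1.6] w 0.268
 shift [  43.7 -235.1   -2.1] turn [-0.01  0.33  4.28]
cork 3748 [613.36205977 189.81616862] (563, -687, 208, 93, 1.5)
cork 3141 [407.68736071 191.16300541] (566, -259, 149, 84, -5.5)
```

View pics/w17.png

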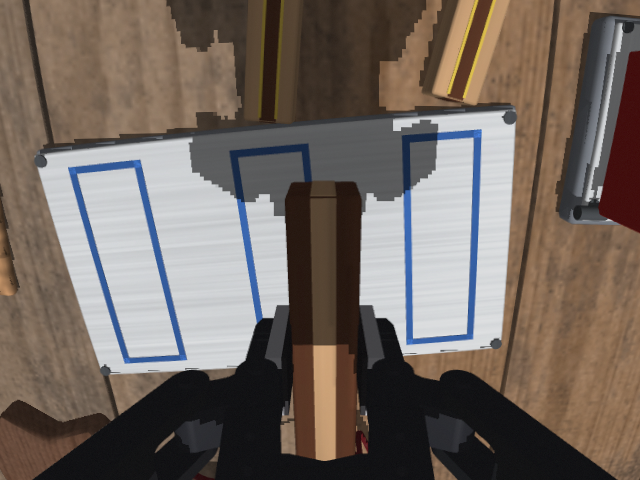

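The dark bar is held, with its layers as expected. I'll carry it to the cork at (566,-259), yaw -5.5°.

>>> {"op": "arm_command", "data": {
  "targets": "6 -33 -5 0 0 1 0;12 -67 -10 0 0 2 0;19 -100 -10 0 0 3 0;25 -134 -10 0 0 4 0;31 -168 -10 0 0 4.3 0;38 -201 -5 0 0 4.3 0;44 -235 0 0 0 4.3 0;44 -235 0 0 0 4.3 0;44 -235 20 0 0 4.3 0;44 -235 20 0 0 4.3 0"
}}

```text
time: 18.98
tool_pos: [0.5608, -0.2577, 0.0604]
tcp_rot: [-0.151, -3.131, -0.005]
wrist_force: [-1.4, 1.8, -1.8]
width: 0.269
```

```bash
python3 - <<'E'
from h import *
im,d,c=cam('wrist','w18.png'); to(566,-259,14,84.5)
E
```

```text
t 19.03 pos [ 561.2 -257.3   61.4] F [ 0.5  0.1 -0.7] w 0.267
 shift [-5.3 -1.4 47.4] turn [ 0.17 -0.42  0.04]
```

View pics/w18.png

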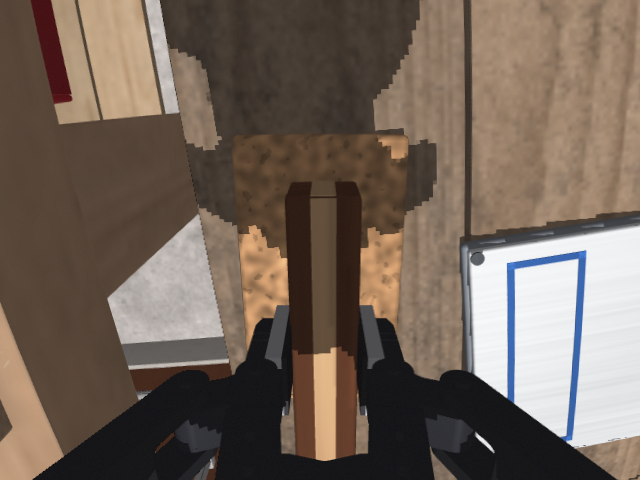

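It is over the cork, aligned and centred, so I'll lower it.

>>> {"op": "arm_command", "data": {
  "targets": "-4 0 20 0 0 0 0;-4 -1 38 0 0 0 0;-4 -1 43 0 0 0 0;-4 -1 46 0 0 0 0;-4 -1 46 0 0 0 0"
}}

```text
time: 19.45
tool_pos: [0.5677, -0.2591, 0.0186]
tcp_rot: [-0.147, -3.136, -0.001]
wrist_force: [-0.5, -0.0, -1.5]
width: 0.267
```

>>> {"op": "arm_command", "data": {
  "targets": "0 0 2 0 0 0 0;0 0 2 0 0 0 0"
}}

```text
time: 19.62
tool_pos: [0.569, -0.2601, 0.0182]
tcp_rot: [0.148, 3.137, -0.001]
wrist_force: [0.2, -0.2, -0.6]
width: 0.27
```

>>> {"op": "arm_command", "data": {
  "targets": "0 0 2 0 0 0 0;0 0 2 0 0 0 0;0 0 4 0 0 0 0;0 0 4 0 0 0 0"
}}

```text
time: 19.95
tool_pos: [0.5683, -0.2601, 0.0132]
tcp_rot: [0.148, 3.138, -0.0]
wrist_force: [0.6, -0.5, 1.3]
width: 0.266
```

>>> {"op": "arm_command", "data": {
  "targets": "0 0 1 0 0 0 0;0 0 1 0 0 0 0;0 0 1 0 0 0 0"
}}

```text
time: 20.2
tool_pos: [0.5684, -0.2601, 0.0132]
tcp_rot: [0.148, 3.138, -0.0]
wrist_force: [-2.0, 1.4, 4.7]
width: 0.273
```

It has made contact, so I'll release and rise.

>>> {"op": "arm_command", "data": {
  "targets": "0 0 0 0 0 0 0.55;0 0 0 0 0 0 0.55;0 0 0 0 0 0 0.55;0 0 0 0 0 0 0.55;0 0 -20 0 0 0 0.55;0 0 -50 0 0 0 0.55;0 0 -90 0 0 0 0.55;0 0 -130 0 0 0 0.6;0 0 -130 0 0 0 0.6"
}}

```text
time: 20.95
tool_pos: [0.5738, -0.2628, 0.1522]
tcp_rot: [0.148, 3.124, -0.01]
wrist_force: [1.7, -0.8, 1.6]
width: 0.604
```

```bash
python3 meas.py; python3 - <<'E'
from h import *
im,d,c=cam('top','t19.png')
to(487,-44,120,83.8)
E
```

```text
table 723 z22.8 xy 486.6 -44.2 size 108 24 yaw -6.3
table 705 z22.8 xy 479.7 53.4 size 110 24 yaw -13.7
cork 602 z30.7 xy 561.5 -258.9 size 100 25 yaw -4.7
t 21.05 pos [ 570.3 -261.1  145.5] F [-0.8  0.2 -0.9] w 0.599
 shift [103.6 208.3  24.4] turn [-0.13  0.34  0.79]
```

View pics/t19.png

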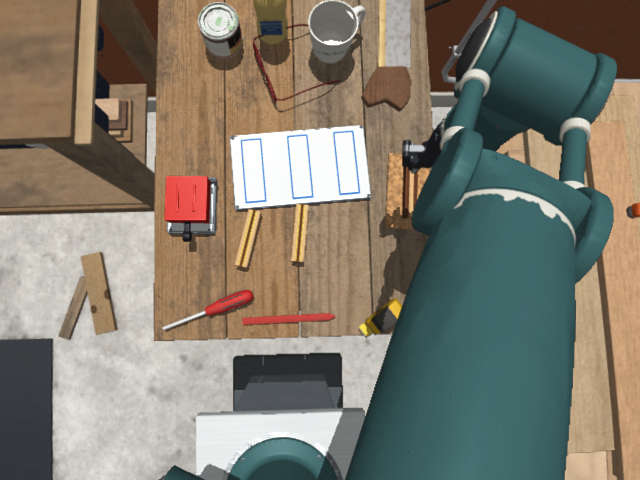

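The dark bar is on the cork at (561,-259), and the plate is empty. Now the right-hand pale bar.

>>> {"op": "arm_command", "data": {
  "targets": "17 34 0 0 0 0.8 0.6;34 68 0 0 0 0.8 0.6;52 104 0 0 0 0.8 0.6;69 138 0 0 0 0.8 0.6;86 172 0 0 0 0.8 0.6;104 208 10 0 0 0.8 0.6;104 208 24 0 0 0.8 0.6;104 208 50 0 0 0.8 0.6;104 208 50 0 0 0.8 0.6"
}}

```text
time: 21.8
tool_pos: [0.4788, -0.0415, 0.0864]
tcp_rot: [-0.167, -3.126, -0.001]
wrist_force: [-1.9, -0.3, -1.1]
width: 0.602
```

```bash
python3 - <<'E'
from h import *
im,d,c=cam('wrist','w20.png'); to(486.7,-44.2,5,83.7)
E
```

```text
t 21.85 pos [480.  -42.1  88.2] F [-0.7 -0.7 -0.1] w 0.601
 shift [-7.6 -1.4 83.1] turn [ 0.01 -0.54  0.14]
```

View pics/w20.png

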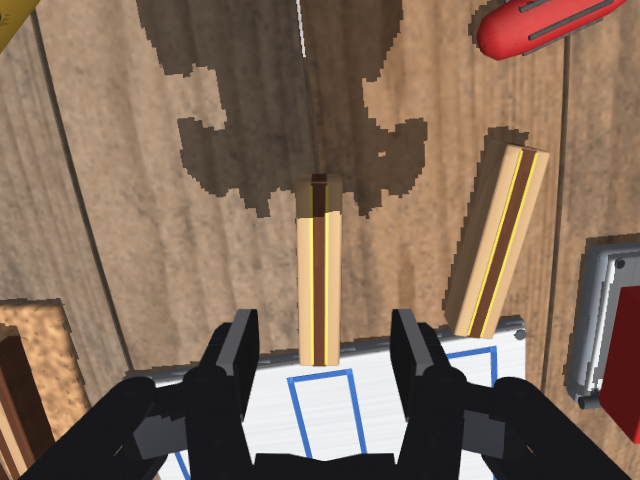

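The bar (320,280) is centred. I'll descend and grip at 30 N.

>>> {"op": "arm_command", "data": {
  "targets": "-4 -2 40 0 0 0 0.6;-4 -2 70 0 0 0 0.6;-4 -2 78 0 0 0 0.6;-4 -2 78 0 0 0 0.6;-4 -2 78 0 0 0 0.6"
}}

```text
time: 22.27
tool_pos: [0.4882, -0.0459, 0.0146]
tcp_rot: [-0.171, -3.136, -0.0]
wrist_force: [0.2, -0.5, 0.5]
width: 0.6
```

```bash
python3 - <<'E'
from h import *
to(486.7,-44.2,5,83.7)
E
```

```text
t 22.27 pos [488.2 -45.9  14.6] F [ 0.2 -0.5  0.5] w 0.6
 shift [1.7 1.6 9.6] turn [ 0.   -0.05  0.05]
```

>>> {"op": "arm_command", "data": {
  "targets": "1 1 9 0 0 0 0.6;1 1 9 0 0 0 0.6;1 1 9 0 0 0 0.6;1 1 9 0 0 0 0;1 1 9 0 0 0 0;1 1 9 0 0 0 0;1 1 9 0 0 0 0;1 1 9 0 0 0 0;1 1 9 0 0 0 0",
  "newtons": 30
}}

```text
time: 23.02
tool_pos: [0.4879, -0.0445, 0.0061]
tcp_rot: [0.17, 3.136, -0.0]
wrist_force: [-1.8, -1.3, 6.1]
width: 0.275
```

>>> {"op": "arm_command", "data": {
  "targets": "0 0 -15 0 0 0 0;0 0 -35 0 0 0 0;0 0 -55 0 0 0 0;0 0 -70 0 0 0 0;0 0 -70 0 0 0 0"
}}

```text
time: 23.43
tool_pos: [0.4901, -0.0448, 0.0785]
tcp_rot: [0.17, 3.13, -0.001]
wrist_force: [1.0, -1.0, -0.2]
width: 0.273
```

```bash
python3 - <<'E'
from h import *
im,d,c=cam('wrist','w21.png'); to(619,-50,75,93.9)
E
```

```text
t 23.48 pos [489.  -44.7  76.9] F [ 1.1 -0.7 -1.2] w 0.271
 shift [-129.8    8.8    2.4] turn [ -0.03   0.25 -10.11]
```

View pics/w21.png

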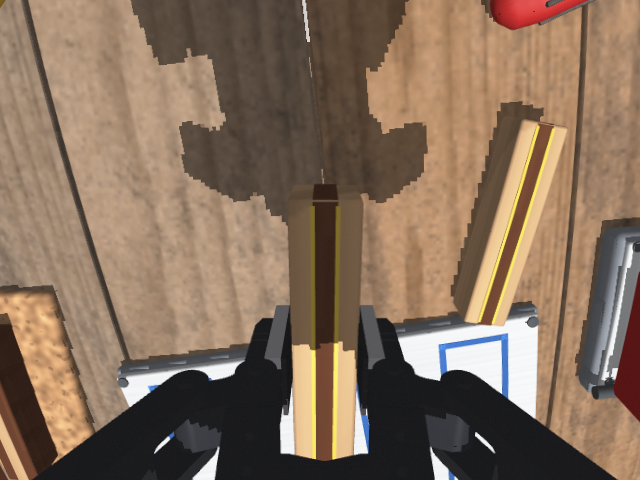

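>>> {"op": "arm_command", "data": {
  "targets": "-30 2 0 0 0 -3 0;-60 4 0 0 0 -6 0;-90 6 0 0 0 -9 0;-131 9 0 0 0 -10 0;-131 9 0 0 0 -10 0;-131 9 20 0 0 -10 0;-131 9 30 0 0 -10 0;-131 9 30 0 0 -10 0;-131 9 30 0 0 -10 0"
}}

```text
time: 24.23
tool_pos: [0.6159, -0.0494, 0.0428]
tcp_rot: [0.103, -3.135, -0.001]
wrist_force: [0.3, -0.2, -1.0]
width: 0.271
```

```bash
python3 - <<'E'
from h import *
im,d,c=cam('wrist','w22.png'); to(620,-50,18,93.9)
E
```

```text
t 24.28 pos [617.1 -49.6  44.2] F [-0.1 -1.   0.5] w 0.271
 shift [-2.9 -0.6 26.2] turn [ 0.03 -0.13 -0.12]
```

View pics/w22.png

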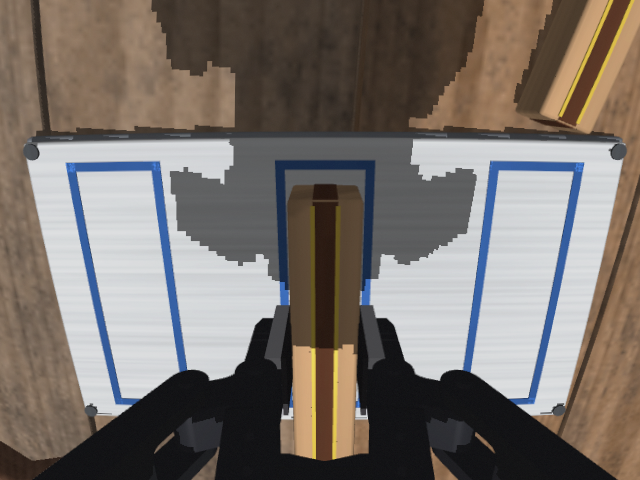

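It is square in the middle bay, so I'll lower it.

>>> {"op": "arm_command", "data": {
  "targets": "-2 -1 15 0 0 0 0;-2 -1 22 0 0 0 0;-2 -1 24 0 0 0 0;-2 -1 26 0 0 0 0;-2 -1 26 0 0 0 0;-2 -1 26 0 0 0 0"
}}

```text
time: 24.78
tool_pos: [0.6206, -0.0506, 0.0194]
tcp_rot: [-0.104, 3.14, -0.0]
wrist_force: [-0.1, -0.1, -0.7]
width: 0.274
```

>>> {"op": "arm_command", "data": {
  "targets": "0 0 1 0 0 0 0;0 0 1 0 0 0 0;0 0 1 0 0 0 0"
}}

```text
time: 25.03
tool_pos: [0.6207, -0.0506, 0.0186]
tcp_rot: [-0.104, 3.139, -0.0]
wrist_force: [-0.3, -0.7, -0.7]
width: 0.268
```

>>> {"op": "arm_command", "data": {
  "targets": "0 0 1 0 0 0 0;0 0 1 0 0 0 0;0 0 2 0 0 0 0;0 0 2 0 0 0 0"
}}

```text
time: 25.37
tool_pos: [0.6209, -0.0506, 0.0181]
tcp_rot: [-0.104, 3.139, -0.0]
wrist_force: [-4.3, -0.0, 10.2]
width: 0.272
```

Contact. I'll release and rise, then check.

>>> {"op": "arm_command", "data": {
  "targets": "0 0 -1 0 0 0 0;0 0 -1 0 0 0 0.55;0 0 -1 0 0 0 0.55;0 0 -1 0 0 0 0.55;0 0 -1 0 0 0 0.55;0 0 -20 0 0 0 0.55;0 0 -50 0 0 0 0.55;0 0 -90 0 0 0 0.6;0 0 -90 0 0 0 0.6"
}}

```text
time: 26.12
tool_pos: [0.6261, -0.0512, 0.1145]
tcp_rot: [-0.103, 3.127, -0.003]
wrist_force: [3.0, 0.2, 2.2]
width: 0.598
```

```bash
python3 meas.py; python3 - <<'E'
from h import *
im,d,c=cam('wrist','w23.png');im,d,c=cam('top','t23.png')
to(479.5,53,110,75.5)
E
```

```text
cork 767 z30.5 xy 566.8 -259.4 size 111 25 yaw -4.8
t 26.27 pos [621.  -50.6 106.9] F [-0.6  0.6 -0.2] w 0.602
 shift [134.3 112.7  -3.3] turn [-0.    0.09 18.29]
```

View pics/w23.png

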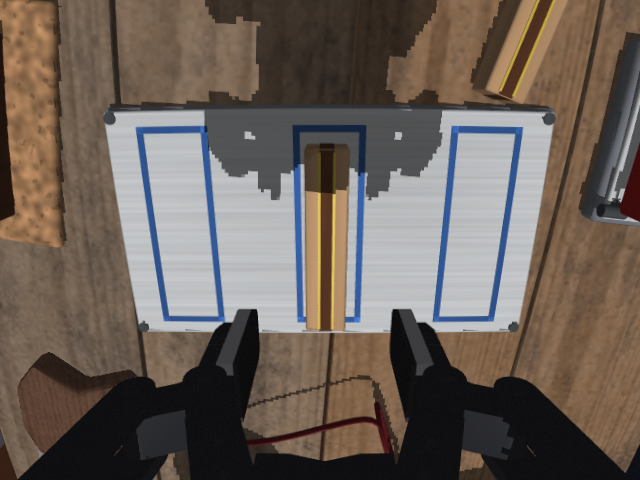

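View pics/t23.png

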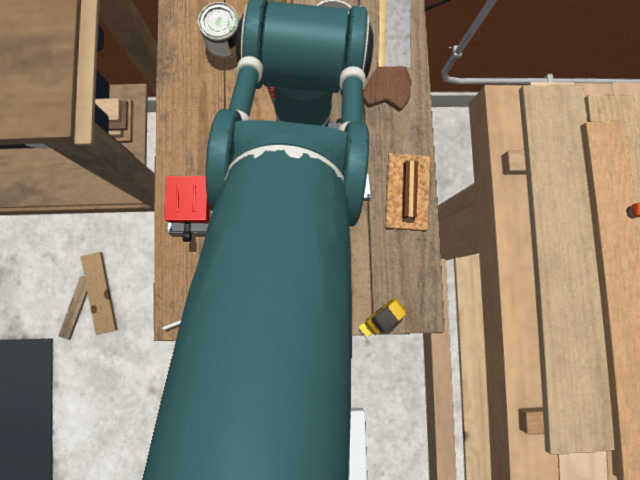

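The bar lies inside the middle bay in plan, though perspective shifts its top. I'll verify with numbers and find the other bar.

```bash
cat > wm.py <<'E'
from h import *
im,d,c=cam('wrist'); H=hsv(im); h,s,v=[H[...,i].astype(int) for i in range(3)]
vv,uu=np.where(d>0); P=depthpts(c,np.c_[uu,vv],d[vv,uu])*1000; s_=s[vv,uu]
mask=np.zeros(d.shape,bool); g=(P[:,2]>18)&(P[:,2]<44)&(P[:,0]<720); mask[vv,uu]=g
mask&=(s>60)&(v>30)
Pm=np.zeros(d.shape+(3,));Pm[vv,uu]=P
for a,ce,co,m in blobs(mask,300):
    Q=Pm[m]; zt=np.percentile(Q[:,2],90); Q=Q[Q[:,2]>zt-4]; (x,y),(w,hh),an=cv2.minAreaRect(Q[:,:2].astype(np.float32))
    if w<hh: w,hh,an=hh,w,an+90
    print('obj',a,ce.round(),'z%.1f'%zt,'xy %.1f %.1f size %.0f %.0f yaw %.1f'%(x,y,w,hh,(an+90)%180-90))
b=(h>95)&(h<130)&(s>80)&(v>60)
for a,ce,co,m in blobs(b,150): print('blue',ce.round(),rect(c,co,.012))
E
python3 wm.py
```

```text
obj 7909 [324. 246.] z37.0 xy 619.9 -51.6 size 110 24 yaw 3.7
obj 5424 [525.  53.] z25.3 xy 503.7 46.2 size 61 25 yaw -14.3
obj 735 [633. 203.] z38.2 xy 581.1 121.1 size 19 3 yaw 2.2
blue [476. 228.] (613, 41, 128, 42, 3.8)
blue [178. 226.] (625, -141, 128, 42, 3.8)
blue [327. 221.] (619, -50, 127, 42, 3.8)
```

The bar is 1.6 mm from its bay's centre. Now the left bar.

>>> {"op": "arm_command", "data": {
  "targets": "22 19 -10 0 0 4 0.6;45 38 -10 0 0 8 0.6;67 56 -10 0 0 12 0.6;90 76 -10 0 0 16 0.6;112 95 -10 0 0 18.3 0.6;134 113 -5 0 0 18.3 0.6;134 113 10 0 0 18.3 0.6;134 113 20 0 0 18.3 0.6;134 113 20 0 0 18.3 0.6"
}}

```text
time: 27.07
tool_pos: [0.4761, 0.0532, 0.0826]
tcp_rot: [-0.395, -3.11, 0.002]
wrist_force: [-0.2, -0.7, -0.4]
width: 0.596
```

```bash
python3 wm.py; python3 - <<'E'
from h import *
im,d,c=cam('wrist','w24.png'); to(479.5,53,5,75.7)
E
```

```text
obj 8636 [327. 262.] z25.0 xy 479.4 52.9 size 110 24 yaw -14.7
obj 5552 [314.  37.] z26.3 xy 362.8 79.9 size 65 20 yaw -70.1
obj 1978 [495. 313.] z42.4 xy 526.7 128.6 size 63 28 yaw -35.0
obj 867 [589. 278.] z42.4 xy 511.2 183.6 size 33 2 yaw 88.9
blue [345. 406.] (593, 40, 87, 42, 3.9)
t 27.17 pos [478.8  53.   85. ] F [-0.5  0.1  0.6] w 0.597
 shift [-0.9  0.3 80. ] turn [-0.06 -0.15 -0.24]
```

View pics/w24.png

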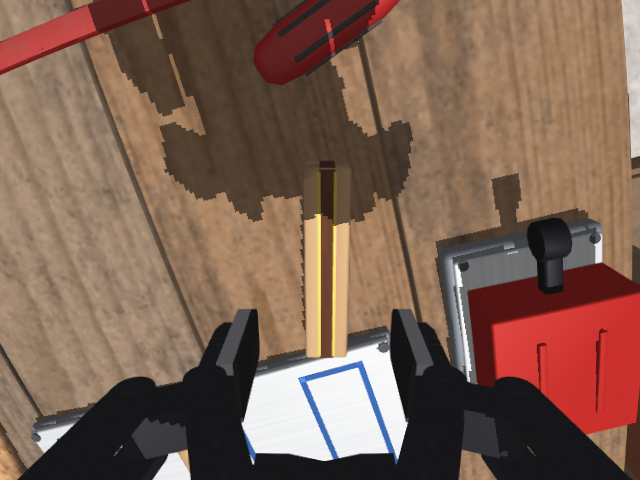

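The bar (327,262) is centred. I'll descend and grip at 30 N.

>>> {"op": "arm_command", "data": {
  "targets": "-1 0 35 0 0 0 0.6;-1 0 65 0 0 0 0.6;-1 0 78 0 0 0 0.6;-1 0 78 0 0 0 0.6;-1 0 78 0 0 0 0.6"
}}

```text
time: 27.58
tool_pos: [0.4805, 0.0526, 0.0078]
tcp_rot: [-0.398, -3.115, 0.001]
wrist_force: [0.4, -0.0, -0.1]
width: 0.6
```

>>> {"op": "arm_command", "data": {
  "targets": "0 0 1 0 0 0 0;0 0 1 0 0 0 0;0 0 1 0 0 0 0;0 0 1 0 0 0 0;0 0 1 0 0 0 0;0 0 1 0 0 0 0",
  "newtons": 30
}}

```text
time: 28.08
tool_pos: [0.4822, 0.0531, 0.0089]
tcp_rot: [0.396, 3.113, 0.001]
wrist_force: [0.1, -1.2, 5.7]
width: 0.275
```

>>> {"op": "arm_command", "data": {
  "targets": "0 0 -15 0 0 0 0;0 0 -35 0 0 0 0;0 0 -55 0 0 0 0;0 0 -70 0 0 0 0;0 0 -70 0 0 0 0"
}}

```text
time: 28.5
tool_pos: [0.483, 0.0533, 0.0807]
tcp_rot: [0.396, 3.11, 0.002]
wrist_force: [0.5, -0.4, -0.5]
width: 0.27
```

```bash
python3 - <<'E'
from h import *
im,d,c=cam('wrist','w25.png'); to(613.5,42,75,93.8)
E
```

```text
t 28.55 pos [481.9  53.3  79. ] F [ 0.5  0.1 -1.3] w 0.271
 shift [-130.2   22.     4.6] turn [  0.04   0.25 -18.31]
```

View pics/w25.png

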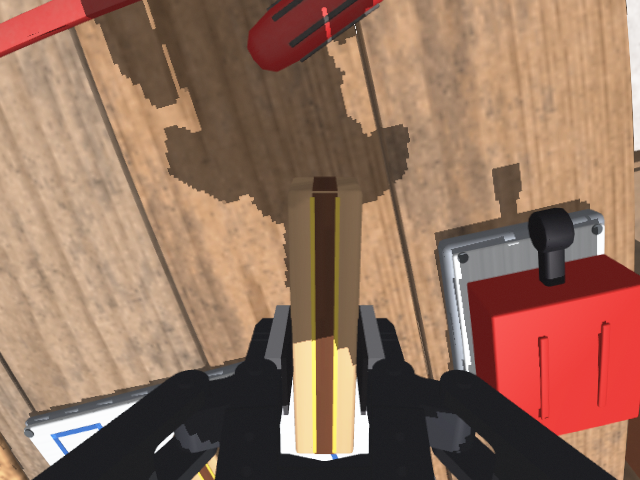

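>>> {"op": "arm_command", "data": {
  "targets": "-22 4 0 0 0 -3 0;-44 7 0 0 0 -6 0;-66 11 0 0 0 -9 0;-88 15 0 0 0 -12 0;-110 18 0 0 0 -15 0;-131 22 0 0 0 -18.3 0;-131 22 10 0 0 -18.3 0;-131 22 30 0 0 -18.3 0;-131 22 30 0 0 -18.3 0;-131 22 30 0 0 -18.3 0"
}}

```text
time: 29.38
tool_pos: [0.6092, 0.0415, 0.044]
tcp_rot: [0.103, -3.133, -0.0]
wrist_force: [0.0, 0.3, 0.0]
width: 0.272
```

```bash
python3 - <<'E'
from h import *
im,d,c=cam('wrist','w26.png'); to(615,42,21,93.8)
E
```

```text
t 29.43 pos [610.5  41.6  45.5] F [ 0. -1. -1.] w 0.273
 shift [-4.6  0.1 24.4] turn [ 0.01 -0.23 -0.03]
```

View pics/w26.png

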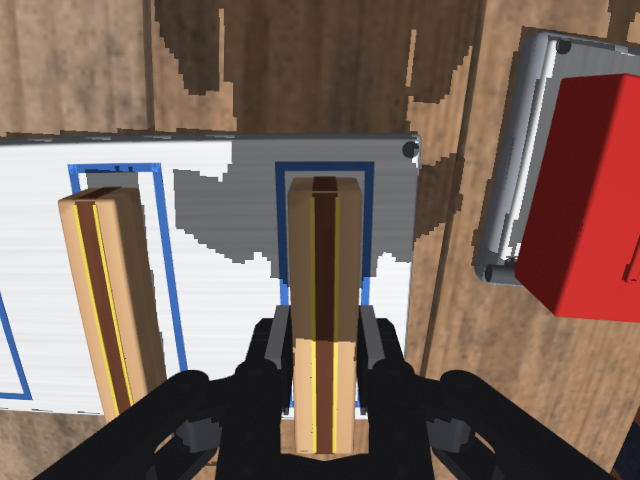

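It is aligned with the left bay, so I'll lower it.

>>> {"op": "arm_command", "data": {
  "targets": "-3 0 12 0 0 0 0;-3 0 20 0 0 0 0;-3 0 23 0 0 0 0;-3 0 25 0 0 0 0;-3 0 25 0 0 0 0;-3 0 25 0 0 0 0"
}}

```text
time: 29.93
tool_pos: [0.6157, 0.0418, 0.0223]
tcp_rot: [-0.104, 3.14, 0.0]
wrist_force: [0.8, -0.3, -0.9]
width: 0.269
```

>>> {"op": "arm_command", "data": {
  "targets": "0 0 1 0 0 0 0;0 0 1 0 0 0 0;0 0 2 0 0 0 0;0 0 2 0 0 0 0"
}}

```text
time: 30.27
tool_pos: [0.6161, 0.0418, 0.021]
tcp_rot: [-0.104, 3.139, 0.0]
wrist_force: [-0.8, -0.4, 2.9]
width: 0.27
```

>>> {"op": "arm_command", "data": {
  "targets": "0 0 1 0 0 0 0;0 0 1 0 0 0 0"
}}

```text
time: 30.43
tool_pos: [0.6161, 0.0418, 0.021]
tcp_rot: [-0.104, 3.139, -0.0]
wrist_force: [-2.9, -0.7, 9.4]
width: 0.27
```

>>> {"op": "arm_command", "data": {
  "targets": "0 0 -1 0 0 0 0;0 0 -1 0 0 0 0.55;0 0 -1 0 0 0 0.55;0 0 -1 0 0 0 0.55;0 0 -1 0 0 0 0.55;0 0 -20 0 0 0 0.55;0 0 -50 0 0 0 0.55;0 0 -90 0 0 0 0.6;0 0 -90 0 0 0 0.6;0 0 -90 0 0 0 0.6"
}}

```text
time: 31.27
tool_pos: [0.6186, 0.0418, 0.113]
tcp_rot: [-0.104, 3.133, -0.0]
wrist_force: [0.4, -0.4, 0.2]
width: 0.602
```

```bash
python3 wm.py; python3 - <<'E'
from h import *
im,d,c=cam('wrist','w27.png'); to(482,163,150,87.5)
E
```

```text
obj 9038 [168. 235.] z37.0 xy 620.0 -51.0 size 110 24 yaw 3.3
obj 7610 [324. 234.] z37.0 xy 612.9 41.0 size 109 24 yaw 3.6
obj 2025 [487. 137.] z42.3 xy 549.6 122.4 size 81 2 yaw -2.2
blue [325. 209.] (613, 41, 127, 42, 3.7)
blue [ 45. 225.] (625, -141, 128, 42, 3.8)
blue [194. 198.] (619, -50, 128, 42, 3.7)
t 31.37 pos [615.3  41.8 108.9] F [-1.5 -0.5  0.5] w 0.599
 shift [125.  129.8 -41.1] turn [-0.   -0.03  6.29]
```

View pics/w27.png

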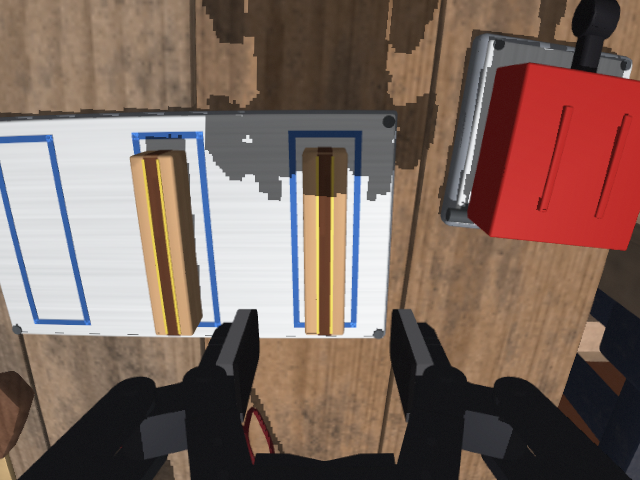

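Both bars are within 1 mm or so of their bay centres. Before the switch, I'll move over the knob and check all the bars from the top.

>>> {"op": "arm_command", "data": {
  "targets": "10 10 -40 0 0 1 0.6;35 36 -55 0 0 3 0.6;60 62 -55 0 0 6 0.6;85 88 -55 0 0 6.3 0.6;105 109 -55 0 0 6.3 0.6;125 130 -55 0 0 6.3 0.6;125 130 -20 0 0 6.3 0.6;125 130 5 0 0 6.3 0.6;125 130 5 0 0 6.3 0.6;125 130 5 0 0 6.3 0.6"
}}

```text
time: 32.2
tool_pos: [0.4794, 0.1625, 0.1013]
tcp_rot: [-0.068, -3.134, 0.003]
wrist_force: [0.3, 0.5, -0.1]
width: 0.602
```

```bash
python3 meas.py; python3 - <<'E'
from h import *
im,d,c=cam('top','t28.png')
im,d,c=cam('wrist','w28.png'); to(483,163,24,87.5)
E
```

```text
on plate 728 z34.7 xy 620.7 -49.6 size 111 24 yaw 3.4
on plate 727 z34.7 xy 613.8 41.0 size 111 24 yaw 3.7
cork 766 z30.6 xy 567.0 -259.2 size 111 25 yaw -4.8
t 32.35 pos [483.5 163.2 105.3] F [0.9 0.2 0.4] w 0.598
 shift [ 0.6 -0.3 81.3] turn [ 0.03  0.08 -0.05]
```

View pics/t28.png

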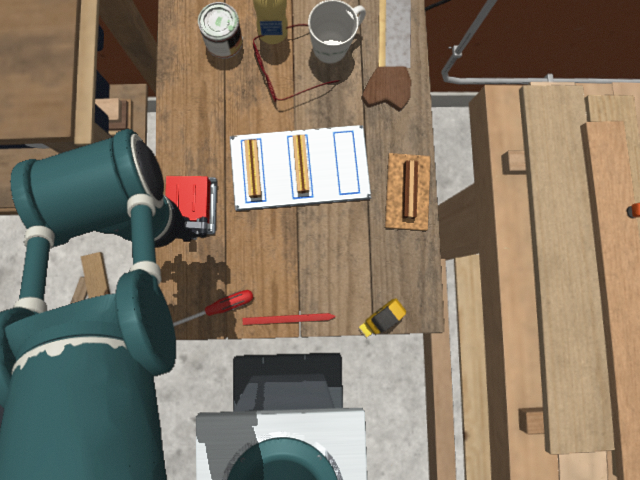

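View pics/w28.png

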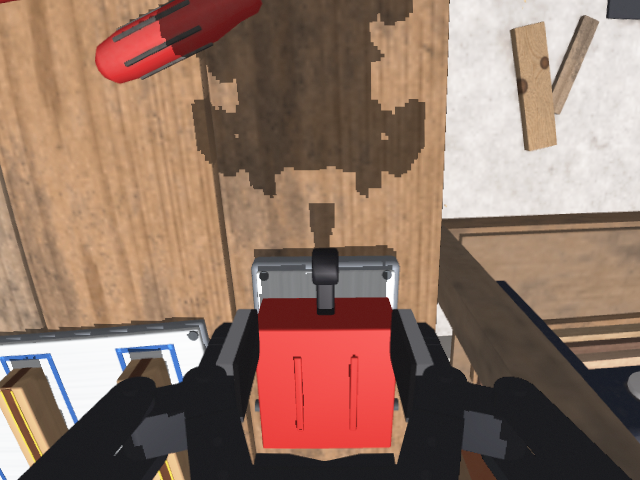

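All the bars are in place and nothing else is left on the table. Next I'll grip the knob and lift the guard again.

>>> {"op": "arm_command", "data": {
  "targets": "1 0 40 0 0 0 0.6;1 0 75 0 0 0 0.6;1 0 80 0 0 0 0.6;1 0 80 0 0 0 0.6;1 0 80 0 0 0 0;1 0 80 0 0 0 0;1 0 80 0 0 0 0;1 0 80 0 0 0 0;1 0 80 0 0 0 0;1 0 80 0 0 0 0",
  "newtons": 30
}}

```text
time: 33.18
tool_pos: [0.4836, 0.1636, 0.0267]
tcp_rot: [0.068, 3.136, 0.001]
wrist_force: [0.0, -1.9, 7.0]
width: 0.156
```

```bash
python3 - <<'E'
from h import *
to(483,163,24,87.5)
E
```

```text
t 33.18 pos [483.6 163.6  26.7] F [ 0.  -1.9  7. ] w 0.156
 shift [ 0.6 -0.6  2.7] turn [0.05 0.26 0.02]
```

Good centred pinch. I'll lift along the arc.

>>> {"op": "arm_command", "data": {
  "targets": "-1 0 -9 0 0 0 0;-5 0 -19 0 0 0 0;-8 0 -27 0 0 0 0;-13 0 -36 0 0 0 0;-18 0 -44 0 0 0 0;-24 0 -52 0 0 0 0;-30 0 -59 0 0 0 0;-37 0 -66 0 0 0 0;-45 0 -72 0 0 0 0;-53 0 -77 0 0 0 0"
}}

```text
time: 34.02
tool_pos: [0.534, 0.1614, 0.102]
tcp_rot: [-0.069, -3.138, -0.001]
wrist_force: [-3.5, 5.3, 0.9]
width: 0.159
```

>>> {"op": "arm_command", "data": {
  "targets": "-9 0 -5 0 0 0 0;-17 0 -8 0 0 0 0;-26 0 -11 0 0 0 0;-36 0 -13 0 0 0 0;-46 0 -15 0 0 0 0;-55 0 -15 0 0 0 0;-65 0 -15 0 0 0 0;-74 0 -14 0 0 0 0;-84 0 -12 0 0 0 0;-93 0 -9 0 0 0 0"
}}

```text
time: 34.85
tool_pos: [0.6291, 0.158, 0.1123]
tcp_rot: [0.07, 3.139, 0.003]
wrist_force: [-0.8, 5.8, 3.6]
width: 0.155
```

>>> {"op": "arm_command", "data": {
  "targets": "-9 0 3 0 0 0 0;-17 0 8 0 0 0 0;-23 0 12 0 0 0 0;-28 0 16 0 0 0 0;-32 0 19 0 0 0 0;-32 0 19 0 0 0 0"
}}

```text
time: 35.35
tool_pos: [0.6632, 0.1569, 0.0941]
tcp_rot: [0.07, 3.134, 0.004]
wrist_force: [1.1, 5.8, 5.8]
width: 0.158
```

```bash
python3 - <<'E'
from h import *
im,d,c=cam('wrist','w30.png'); to(650,157,101,87.5)
im,d,c=cam('side'); cv2.imwrite('pics/s30.png',cv2.resize(im[100:240,310:450],None,fx=4,fy=4,interpolation=cv2.INTER_CUBIC))
E
```

```text
t 35.4 pos [663.  156.9  94.2] F [1.4 6.2 5.5] w 0.158
 shift [12.9 -0.4 -6.9] turn [ 0.16  0.37 -0.04]
```

View pics/s30.png

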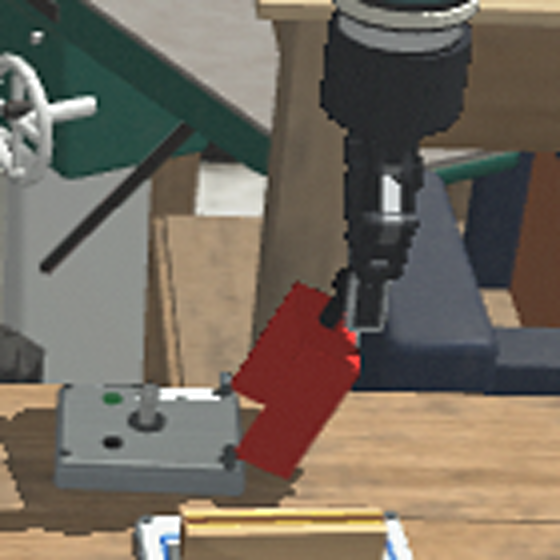

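View pics/w30.png

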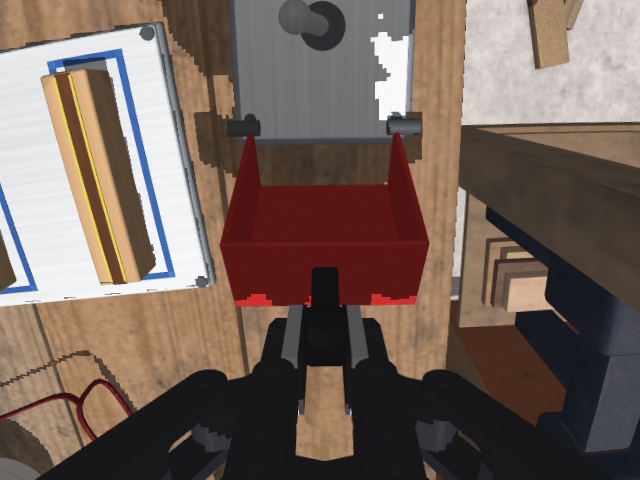

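The guard is wide open again. I'll release and go to the toggle, whose off-side tip should be near (547,150).

>>> {"op": "arm_command", "data": {
  "targets": "0 0 0 0 0 0 0.5;0 0 0 0 0 0 0.5;0 0 0 0 0 0 0.5;0 0 0 0 0 0 0.5;0 0 -30 0 0 0 0.5;0 0 -65 0 0 0 0.5;30 -2 -95 0 0 0 0.35;60 -4 -105 0 0 0 0.35;90 -8 -105 0 0 0 0.35;118 -10 -105 0 0 0 0.35"
}}

```text
time: 36.28
tool_pos: [0.5403, 0.1502, 0.1977]
tcp_rot: [0.07, 3.138, 0.0]
wrist_force: [-0.9, -0.5, 0.3]
width: 0.349
```

```bash
python3 - <<'E'
from h import *
to(547,150,100,87.5)
E
```

```text
t 36.28 pos [540.3 150.2 197.7] F [-0.9 -0.5  0.3] w 0.349
 shift [-6.5  0.1 97.8] turn [ 0.01  0.14 -0.04]
```

>>> {"op": "arm_command", "data": {
  "targets": "-3 0 40 0 0 0 0.35;-4 0 80 0 0 0 0.35;-4 0 97 0 0 0 0.35;-4 0 97 0 0 0 0.35;-4 0 97 0 0 0 0.35"
}}

```text
time: 36.7
tool_pos: [0.5437, 0.1499, 0.0981]
tcp_rot: [-0.069, -3.138, 0.002]
wrist_force: [0.8, 0.3, 0.5]
width: 0.352
```

```bash
python3 - <<'E'
from h import *
im,d,c=cam('wrist','w31.png'); to(547,150,32,87.5)
E
```

```text
t 36.75 pos [545.4 150.4  99.9] F [0.5 0.4 0.3] w 0.35
 shift [-1.6 -0.3 67.9] turn [-0.    0.02 -0.02]
```

View pics/w31.png

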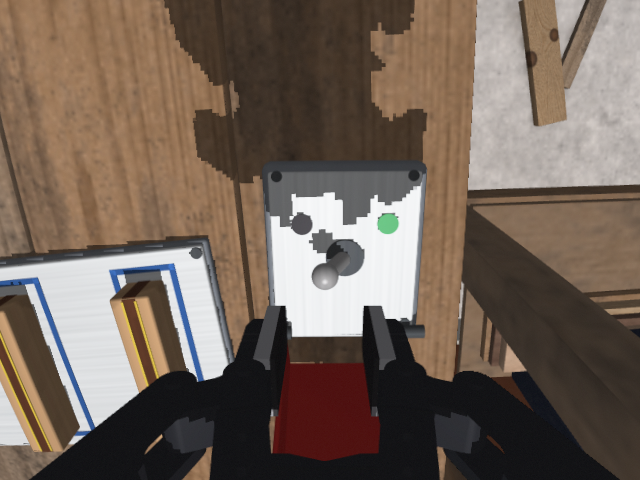

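The tip (325,277) is centred between the fingers. I'll go down, then push to +y.

>>> {"op": "arm_command", "data": {
  "targets": "-1 0 35 0 0 0 0.35;-1 0 67 0 0 0 0.35;-1 0 67 0 0 0 0.35;-1 0 67 0 0 0 0.35"
}}

```text
time: 37.08
tool_pos: [0.5456, 0.1502, 0.0325]
tcp_rot: [-0.069, -3.139, 0.001]
wrist_force: [-0.4, -0.1, 1.2]
width: 0.35
```

>>> {"op": "arm_command", "data": {
  "targets": "0 7 0 0 0 0 0.35;0 14 0 0 0 0 0.35;0 21 0 0 0 0 0.35;0 28 0 0 0 0 0.35;0 28 0 0 0 0 0.35"
}}

```text
time: 37.5
tool_pos: [0.5492, 0.1789, 0.0345]
tcp_rot: [0.065, 3.137, -0.002]
wrist_force: [1.5, -4.7, 4.7]
width: 0.35
```

>>> {"op": "arm_command", "data": {
  "targets": "0 2 0 0 0 0 0.35;0 2 0 0 0 0 0.35"
}}

```text
time: 37.67
tool_pos: [0.5492, 0.1793, 0.0344]
tcp_rot: [0.064, 3.137, -0.005]
wrist_force: [1.4, -9.5, 6.0]
width: 0.353
```

>>> {"op": "arm_command", "data": {
  "targets": "0 2 0 0 0 0 0.35;0 2 0 0 0 0 0.35"
}}

```text
time: 37.83
tool_pos: [0.5492, 0.1797, 0.0343]
tcp_rot: [0.064, 3.137, -0.009]
wrist_force: [2.2, -15.3, 7.7]
width: 0.351
```

>>> {"op": "arm_command", "data": {
  "targets": "0 -10 0 0 0 0 0.35;0 -10 -35 0 0 0 0.35;0 -10 -75 0 0 0 0.35;0 -14 -115 0 0 0 0.35;30 -14 -155 0 0 0 0.5;70 -14 -185 0 0 0 0.5;110 -14 -185 0 0 0 0.5;110 -14 -185 0 0 0 0.5"
}}

```text
time: 38.5
tool_pos: [0.434, 0.1745, 0.2204]
tcp_rot: [0.067, 3.138, 0.005]
wrist_force: [0.2, 0.0, -0.6]
width: 0.502
```

```bash
python3 - <<'E'
from h import *
im,d,c=cam('wrist','w32.png'); to(655,157,190,87.5)
E
```

```text
t 38.55 pos [433.3 174.4 219.5] F [-2.8 -0.4 -0.3] w 0.501
 shift [-222.2   -8.    29.7] turn [0.13 0.07 0.08]
```

View pics/w32.png

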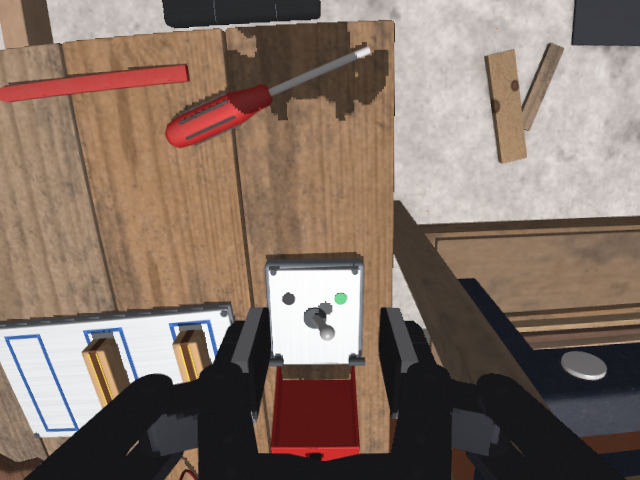

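The toggle is on, with its tip (327,333) on the green side. I'll return above the knob and measure it.

>>> {"op": "arm_command", "data": {
  "targets": "-36 -1 0 0 0 0 0.5;-73 -2 0 0 0 0 0.5;-110 -4 0 0 0 0 0.5;-147 -5 0 0 0 0 0.5;-184 -7 10 0 0 0 0.5;-217 -8 25 0 0 0 0.5;-217 -8 25 0 0 0 0.5;-217 -8 25 0 0 0 0.5"
}}

```text
time: 39.22
tool_pos: [0.6532, 0.1556, 0.1882]
tcp_rot: [-0.07, -3.135, 0.001]
wrist_force: [0.2, 1.5, 1.1]
width: 0.501
```

```bash
python3 - <<'E'
from h import *
im,d,c=cam('wrist','w33.png'); v=hsv(im)[...,2].astype(int)
vv,uu=np.where((d>0)&(v<45)); P=depthpts(c,np.c_[uu,vv],d[vv,uu])*1000
k=(P[:,0]>615)&(P[:,0]<690)&(P[:,1]>135)&(P[:,1]<180)&(P[:,2]>100)&(P[:,2]<140)&(vv<300)
print(k.sum(),P[k].min(0),P[k].max(0),P[k].mean(0)); z=P[k][:,2]>P[k][:,2].max()-4; print(P[k][z].mean(0),uu[k].mean(),vv[k].mean())
to(650,157,101,87.5)
E
```

```text
704 [640.42453386 149.95014685 100.02642769] [661.39102895 163.35798194 126.01158163] [647.51788814 156.82014998 117.3023539 ]
[652.10983374 156.67128952 123.84471395] 327.51278409090907 250.3096590909091
t 39.27 pos [652.7 155.9 189.9] F [-0.2 -0.2 -0. ] w 0.501
 shift [ 2.4  1.  88.9] turn [-0.02 -0.22 -0.03]
```

View pics/w33.png

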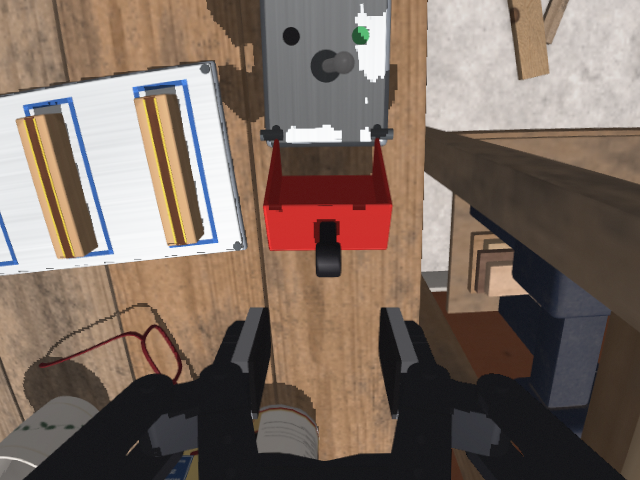

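The knob's centre is at about (652,157,115.5).

>>> {"op": "arm_command", "data": {
  "targets": "0 1 40 0 0 0 0.5;0 1 75 0 0 0 0.5;0 1 91 0 0 0 0.5;0 1 91 0 0 0 0.5;0 1 91 0 0 0 0.5"
}}

```text
time: 39.68
tool_pos: [0.6517, 0.1571, 0.1014]
tcp_rot: [-0.068, -3.14, 0.0]
wrist_force: [-0.9, 0.2, 0.5]
width: 0.501
```

>>> {"op": "arm_command", "data": {
  "targets": "0 0 0 0 0 0 0;0 0 0 0 0 0 0;0 0 0 0 0 0 0;0 0 0 0 0 0 0;0 0 0 0 0 0 0",
  "newtons": 30
}}

```text
time: 40.1
tool_pos: [0.6557, 0.1574, 0.1043]
tcp_rot: [0.069, 3.135, 0.002]
wrist_force: [0.6, 1.4, 6.0]
width: 0.154
```

```bash
python3 - <<'E'
from h import *
im,d,c=cam('wrist','w34.png')
to(652,157,97,87.5)
r=110.5;p0=np.radians(9.4)
f=lambda a:np.array([-r*np.cos(p0+np.radians(a)),r*np.sin(p0+np.radians(a))])
for a in [105,95,85,75,65,55,45,35,25,17,10,5,0]:
    e=f(a)-f(114); print(a,'%.0f %.0f'%(-e[0],-e[1]))
E
```

```text
t 40.15 pos [655.7 157.3 104.3] F [2.3 1.3 5.6] w 0.152
 shift [ 3.7 -0.5  7.2] turn [ 0.09  0.34 -0.  ]
105 15 -8
95 33 -15
85 52 -18
75 72 -18
65 91 -14
55 109 -7
45 125 2
35 140 15
25 152 30
17 160 43
10 165 56
5 168 65
0 170 74
```

View pics/w34.png

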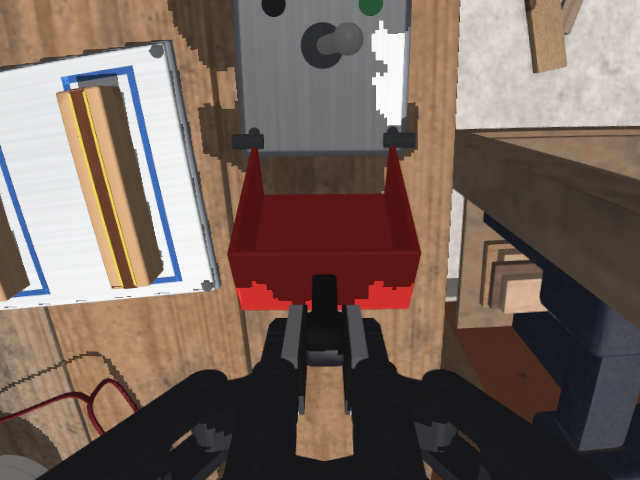

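The grip is good. I'll lower along the arc.

>>> {"op": "arm_command", "data": {
  "targets": "15 0 -8 0 0 0 0;33 0 -15 0 0 0 0;52 0 -18 0 0 0 0;72 0 -18 0 0 0 0;91 0 -14 0 0 0 0;109 0 -7 0 0 0 0;125 0 2 0 0 0 0;140 0 15 0 0 0 0;140 0 15 0 0 0 0"
}}

```text
time: 40.9
tool_pos: [0.5097, 0.1625, 0.0854]
tcp_rot: [-0.069, -3.137, 0.001]
wrist_force: [-6.8, -0.7, 8.6]
width: 0.159
```

>>> {"op": "arm_command", "data": {
  "targets": "6 0 7 0 0 0 0;12 0 15 0 0 0 0;16 0 21 0 0 0 0;20 0 28 0 0 0 0;23 0 34 0 0 0 0;25 0 41 0 0 0 0;25 0 44 0 0 0 0;25 0 44 0 0 0 0"
}}

```text
time: 41.57
tool_pos: [0.4857, 0.1634, 0.0415]
tcp_rot: [-0.069, -3.135, 0.002]
wrist_force: [-7.7, -0.6, 5.4]
width: 0.156
```

>>> {"op": "arm_command", "data": {
  "targets": "1 0 5 0 0 0 0;1 0 8 0 0 0 0;1 0 8 0 0 0 0"
}}

```text
time: 41.82
tool_pos: [0.4838, 0.1634, 0.0332]
tcp_rot: [-0.069, -3.133, 0.003]
wrist_force: [-9.9, 0.3, 5.7]
width: 0.154
```

Now I'll release, rise, shut the fingers and press the knob down.

>>> {"op": "arm_command", "data": {
  "targets": "0 0 0 0 0 0 0.4;0 0 0 0 0 0 0.4;0 0 0 0 0 0 0.4;0 0 -35 0 0 0 0.4;0 0 -55 0 0 0 0.2;0 0 -55 0 0 0 0;0 0 -55 0 0 0 0;0 0 -55 0 0 0 0;0 0 -55 0 0 0 0"
}}

```text
time: 42.57
tool_pos: [0.4865, 0.1637, 0.0881]
tcp_rot: [-0.069, -3.139, 0.001]
wrist_force: [0.2, -0.2, 0.0]
width: -0.006
```

```bash
python3 - <<'E'
from h import *
im,d,c=cam('wrist','w35.png');to(483,163,53,87.5)
E
```

```text
t 42.62 pos [486.3 163.6  87.9] F [-0.3  1.1 -0.2] w -0.002
 shift [ 3.2 -0.8 34.9] turn [-0.05 -0.13 -0.02]
```

View pics/w35.png

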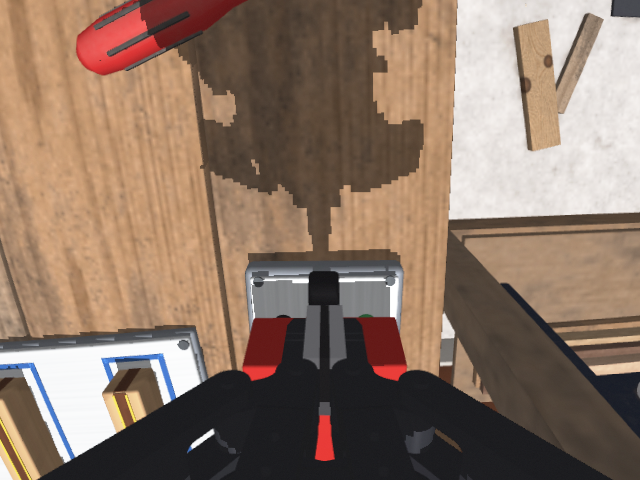

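>>> {"op": "arm_command", "data": {
  "targets": "3 -1 10 0 0 0 0;3 -1 18 0 0 0 0;3 -1 25 0 0 0 0;3 -1 31 0 0 0 0;3 -1 34 0 0 0 0;3 -1 35 0 0 0 0;3 -1 35 0 0 0 0"
}}

```text
time: 43.2
tool_pos: [0.4841, 0.1631, 0.0537]
tcp_rot: [-0.069, -3.14, 0.0]
wrist_force: [-0.0, -0.2, -0.6]
width: -0.002
```

>>> {"op": "arm_command", "data": {
  "targets": "0 0 2 0 0 0 0;0 0 2 0 0 0 0"
}}

```text
time: 43.37
tool_pos: [0.4847, 0.1632, 0.0524]
tcp_rot: [0.069, 3.14, 0.0]
wrist_force: [-0.2, 0.6, -0.3]
width: 0.002
```

>>> {"op": "arm_command", "data": {
  "targets": "0 0 2 0 0 0 0;0 0 2 0 0 0 0"
}}

```text
time: 43.53
tool_pos: [0.4849, 0.1634, 0.0516]
tcp_rot: [0.069, 3.14, 0.0]
wrist_force: [-2.6, -1.2, 8.3]
width: 0.001
```

>>> {"op": "arm_command", "data": {
  "targets": "0 0 2 0 0 0 0;0 0 2 0 0 0 0"
}}

```text
time: 43.7
tool_pos: [0.4849, 0.1634, 0.051]
tcp_rot: [0.069, 3.141, 0.0]
wrist_force: [-7.8, -1.5, 19.0]
width: 0.005
```

>>> {"op": "arm_command", "data": {
  "targets": "0 0 -20 0 0 0 0;0 0 -60 0 0 0 0;0 0 -100 0 0 0 0;20 0 -140 0 0 0 0.5;50 30 -180 0 0 0 0.5;50 60 -180 0 0 0 0.5;50 90 -180 0 0 0 0.5;50 90 -180 0 0 0 0.5"
}}

```text
time: 44.37
tool_pos: [0.4392, 0.2602, 0.2311]
tcp_rot: [0.064, 3.136, 0.009]
wrist_force: [0.4, 0.2, -0.2]
width: 0.502
```

```bash
python3 meas.py; python3 - <<'E'
from h import *
im,d,c=cam('side');im2=im[150:300,290:440]; cv2.imwrite('pics/s36.png',cv2.resize(im2,None,fx=4,fy=4,interpolation=cv2.INTER_CUBIC))
im,d,c=cam('top','t36.png'); print(bot.read_state()['time'])
im,d,c=cam('wrist','w36.png')
E
```

```text
on plate 731 z34.8 xy 613.5 40.8 size 110 24 yaw 3.8
on plate 727 z34.9 xy 620.4 -49.6 size 111 24 yaw 3.4
cork 773 z30.6 xy 537.0 -280.2 size 111 26 yaw -4.5
44.5167
```

View pics/s36.png

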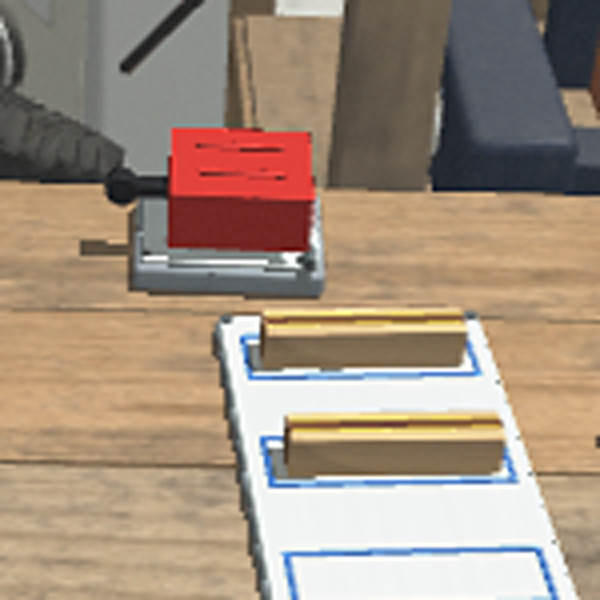

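View pics/t36.png

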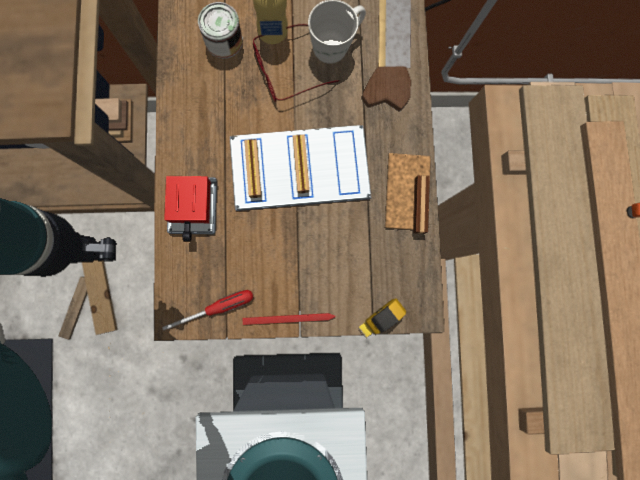

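View pics/w36.png

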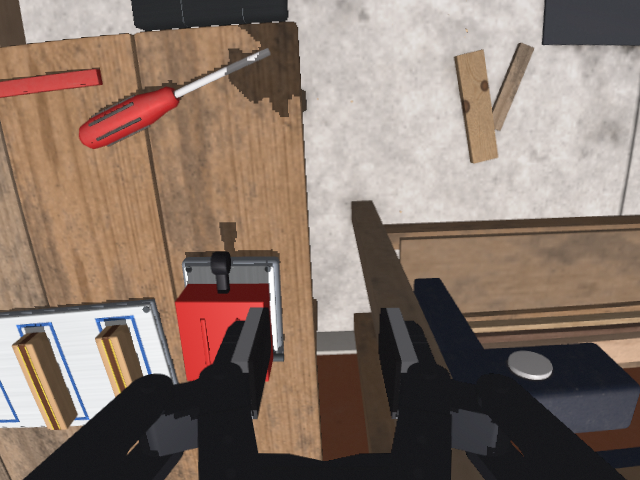

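The guard is shut and both pale bars are in place. But the dark bar has been knocked to (537,-280) and overhangs the cork's front edge, so I'll go and put it back.

```bash
python3 - <<'E'
from h import *
to(537,-280,150,85.5)
E
```

```text
t 44.57 pos [437.9 254.5 227.5] F [ 0.1  0.9 -0.5] w 0.502
 shift [-122.4 -529.6   78.1] turn [-0.07 -0.06  2.  ]
```

>>> {"op": "arm_command", "data": {
  "targets": "-9 -39 0 0 0 0 0.6;-18 -78 0 0 0 0 0.6;-27 -117 0 0 0 0 0.6;-36 -156 0 0 0 0 0.6;-45 -195 0 0 0 0 0.6;-54 -234 0 0 0 0 0.6;-63 -273 0 0 0 0 0.6;-72 -312 0 0 0 0 0.6;-81 -350 0 0 0 1 0.6;-90 -389 0 0 0 2 0.6"
}}

```text
time: 45.4
tool_pos: [0.5099, -0.1405, 0.2275]
tcp_rot: [-0.129, -3.138, -0.0]
wrist_force: [1.1, 0.1, 0.2]
width: 0.599
```

```bash
python3 - <<'E'
from h import *
to(537,-280,130,85.5)
E
```

```text
t 45.4 pos [ 509.9 -140.5  227.5] F [1.1 0.1 0.2] w 0.599
 shift [ -38.6 -136.8   97.4] turn [ 0.01 -0.08 -0.2 ]
```

>>> {"op": "arm_command", "data": {
  "targets": "-10 -35 10 0 0 0 0.6;-20 -70 20 0 0 0 0.6;-30 -105 40 0 0 0 0.6;-38 -137 70 0 0 0 0.6;-38 -137 97 0 0 0 0.6;-38 -137 117 0 0 0 0.6;-38 -137 117 0 0 0 0.6;-38 -137 117 0 0 0 0.6"
}}

```text
time: 46.07
tool_pos: [0.5358, -0.2771, 0.109]
tcp_rot: [-0.127, -3.134, -0.004]
wrist_force: [0.0, 0.5, 0.8]
width: 0.6
```

```bash
python3 wm.py; python3 - <<'E'
from h import *
im,d,c=cam('wrist','w37.png'); to(537,-280,14,85.5)
E
```

```text
obj 29192 [ 45. 228.] z29.5 xy 510.4 -461.5 size 254 84 yaw -0.2
obj 7680 [318. 246.] z32.9 xy 536.5 -281.3 size 111 24 yaw -4.8
obj 549 [ 41. 443.] z29.4 xy 665.3 -501.1 size 43 21 yaw -50.6
blue [535. 318.] (620, -141, 117, 42, 3.9)
blue [629. 332.] (621, -69, 128, 13, 8.7)
t 46.17 pos [ 538.6 -277.6  112.5] F [ 0.1 -0.4 -0.3] w 0.604
 shift [ 1.5 -2.4 98.5] turn [-0.04  0.08 -0.05]
```

View pics/w37.png

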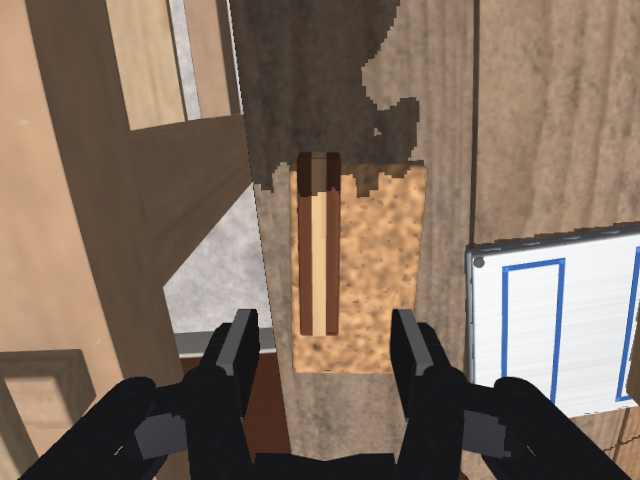

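The bar lies flat at (536.5,-281). I'll pick it up.

>>> {"op": "arm_command", "data": {
  "targets": "2 -3 40 0 0 0 0.6;2 -3 75 0 0 0 0.6;2 -3 97 0 0 0 0.6;2 -3 97 0 0 0 0.6;2 -3 97 0 0 0 0.6"
}}

```text
time: 46.58
tool_pos: [0.5362, -0.2795, 0.015]
tcp_rot: [-0.123, -3.139, 0.0]
wrist_force: [2.0, 0.0, 1.1]
width: 0.599
```

>>> {"op": "arm_command", "data": {
  "targets": "0 0 1 0 0 0 0;0 0 1 0 0 0 0;0 0 1 0 0 0 0;0 0 1 0 0 0 0;0 0 1 0 0 0 0;0 0 1 0 0 0 0",
  "newtons": 45
}}

```text
time: 47.08
tool_pos: [0.5386, -0.2811, 0.0166]
tcp_rot: [0.123, 3.134, -0.004]
wrist_force: [-0.1, -0.1, 5.9]
width: 0.27
```

>>> {"op": "arm_command", "data": {
  "targets": "0 0 -15 0 0 0 0;0 0 -30 0 0 0 0;0 0 -30 0 0 0 0"
}}

```text
time: 47.33
tool_pos: [0.5389, -0.2814, 0.0475]
tcp_rot: [0.123, 3.133, -0.005]
wrist_force: [2.0, -0.2, -0.2]
width: 0.271
```

```bash
python3 - <<'E'
from h import *
to(568,-260,14,84.5)
E
```

```text
t 47.33 pos [ 538.9 -281.4   47.5] F [ 2.  -0.2 -0.2] w 0.271
 shift [-27.1  23.7  33.6] turn [-0.18  0.38  0.99]
```

>>> {"op": "arm_command", "data": {
  "targets": "-9 8 0 0 0 1 0;-18 16 0 0 0 1 0;-27 24 0 0 0 1 0;-27 24 0 0 0 1 0;-27 24 12 0 0 1 0;-27 24 22 0 0 1 0;-27 24 28 0 0 1 0;-27 24 30 0 0 1 0;-27 24 30 0 0 1 0"
}}

```text
time: 48.08
tool_pos: [0.5639, -0.2575, 0.0161]
tcp_rot: [-0.152, -3.135, -0.003]
wrist_force: [-10.6, 6.4, 27.8]
width: 0.272
```

>>> {"op": "arm_command", "data": {
  "targets": "0 0 1 0 0 0 0;0 0 1 0 0 0 0;0 0 2 0 0 0 0;0 0 2 0 0 0 0"
}}

```text
time: 48.42
tool_pos: [0.5639, -0.2575, 0.0161]
tcp_rot: [-0.152, -3.135, -0.003]
wrist_force: [-15.0, 9.2, 38.2]
width: 0.261
```

Pressed a bit hard (38 N). I'll ease off, release and withdraw.

>>> {"op": "arm_command", "data": {
  "targets": "0 0 -4 0 0 0 0;0 0 -4 0 0 0 0"
}}

```text
time: 48.58
tool_pos: [0.5649, -0.2584, 0.0162]
tcp_rot: [0.152, 3.137, -0.001]
wrist_force: [-4.5, 1.7, 14.6]
width: 0.27
```

>>> {"op": "arm_command", "data": {
  "targets": "0 0 0 0 0 0 0.55;0 0 0 0 0 0 0.55;0 0 0 0 0 0 0.55;0 0 0 0 0 0 0.55;0 0 -20 0 0 0 0.55;0 0 -50 0 0 0 0.55;0 0 -90 0 0 0 0.6;0 0 -130 0 0 0 0.6;0 0 -130 0 0 0 0.6;0 0 -130 0 0 0 0.6"
}}

```text
time: 49.42
tool_pos: [0.5673, -0.2592, 0.1489]
tcp_rot: [0.151, 3.131, -0.005]
wrist_force: [-0.0, -0.9, 0.0]
width: 0.599
```

```bash
python3 meas.py;python3 wm.py; python3 - <<'E'
from h import *
im,d,c=cam('wrist','w38.png'); im,d,c=cam('side','s38.png'); print(bot.read_state()['time'],bot.read_state()['wrist_force'])
E
```

```text
on plate 733 z34.8 xy 613.5 40.9 size 111 24 yaw 3.8
on plate 727 z34.7 xy 620.6 -49.6 size 111 24 yaw 3.4
cork 540 z30.6 xy 555.5 -256.7 size 95 25 yaw -5.4
obj 29819 [ 51. 225.] z29.5 xy 560.2 -460.7 size 322 89 yaw -2.1
obj 6326 [616. 275.] z36.9 xy 620.5 -52.1 size 111 25 yaw 3.1
obj 5903 [324. 223.] z33.0 xy 563.4 -258.9 size 110 24 yaw -5.6
blue [489. 276.] (625, -140, 128, 42, 3.7)
blue [594. 245.] (619, -50, 128, 42, 3.6)
49.6167 [ 0.21252194 -1.01365492 -1.02946281]
```

View pics/w38.png

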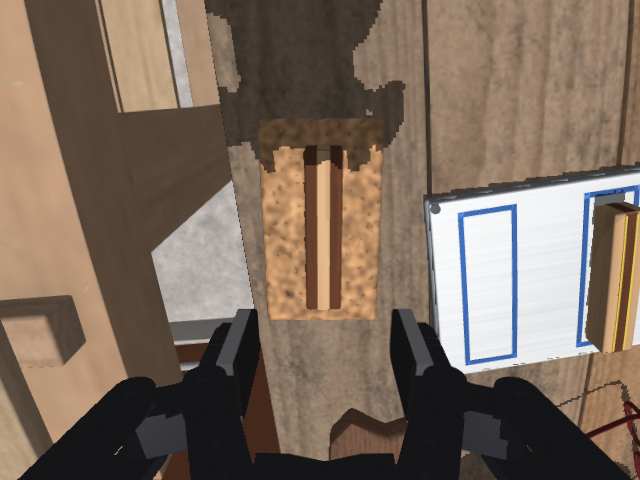

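View pics/s38.png

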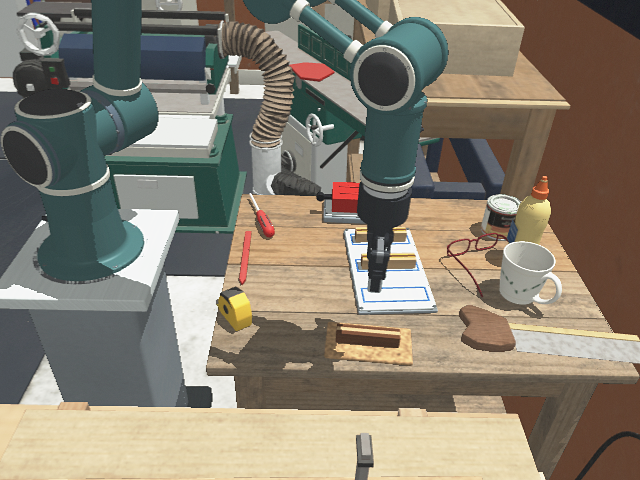

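The dark bar is back on the cork at (563,-259), inside its outline. The pale bars are in their bays and the guard is shut, so I'll hand the job in.

```bash
python3 - <<'E'
from workcell import bot
print(bot.finish_job()); s=bot.read_state(); print(s['time'])
E
```

```text
the job is handed in; nothing more can be done
None
the job is handed in; nothing more can be done
```

The job is done and handed in at about 50 s. I switched the plate off and shut the guard. I then moved the dark bar to the cork and laid the two pale bars present in the middle and left bays, gripping them at 30 N. After that I switched the plate on and shut the guard again.

**Last checks**
- **Pale bars:** they are about 1–2 mm from their bay centres, flat and aligned with the bays (yaw about 3.5° against 3.8°).
- **Dark bar:** it sits on the cork near (563, -259) mm, inside the board's outline.
- **Switch and guard:** the toggle leaned to the green side before the last closing. The guard was pressed to its stop at knob height 51 mm, and looked shut in the side view.
- **Tools:** I never touched the tape measure or the screwdriver, and they looked unmoved.

**What did not go smoothly**
- **Dark bar knocked:** it was knocked off its place on the cork while I worked the switch. I put it back after the plate was already on, so that move falls outside the order you asked for.
- **Hard press:** I pressed the dark bar onto the cork at about 38 N before easing off.
- **Guard closing:** both times the swing alone left the guard a few degrees open, so I pressed it down with shut fingers. One pinch on the knob was off-centre and I redid it.
- **Top-camera reading:** the last top view put the dark bar about 8 mm off in x, because the arm hid part of it. I relied on the wrist view, which saw the whole bar.

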